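# Pack the spare fan cells and latch the gasketed case

## Task

Put the spare battery cells away: swing the keeper bar of the open storage case out of the way and stand every loose cell upright in a well of its own, right down on the bottom. Then swing the keeper bar back over the cells until it snaps into its detent, and only after that shut the lid and press it against its gasket until the catch holds it closed. Leave everything else on the board where it is.

Things in the scene. Friction and masses are not known exactly. Their poses are not given: they have to be found in the camera images.
- case: Storage case for cells, fixed to the board, 100 mm (its x) by 264 mm (its y). Origin: centre of its underside, on the board; x points to the far side (lid hinge), y along the row of wells, z up. Grey base block 34 mm high with a flat top; a sprung black gasket strip stands 7.6 mm above it along its front edge (x = -50 to -44 mm). Four wells at x = 0, 48 mm apart, in the top.
- well1 (a point): centre of the mouth of well 1, level with the block's top, 34 mm above the board, at x = 0, y = -72 mm in the case. Square blind well 26 mm wide, 24 mm deep; a cell on its bottom sticks up 19 mm above the block, its centre 31.5 mm above the board.
- well2 (a point): centre of the mouth of well 2, level with the block's top, 34 mm above the board, at x = 0, y = -24 mm in the case. Square blind well 26 mm wide, 24 mm deep; a cell on its bottom sticks up 19 mm above the block, its centre 31.5 mm above the board.
- well3 (a point): centre of the mouth of well 3, level with the block's top, 34 mm above the board, at x = 0, y = 24 mm in the case. Square blind well 26 mm wide, 24 mm deep; a cell on its bottom sticks up 19 mm above the block, its centre 31.5 mm above the board.
- well4 (a point): centre of the mouth of well 4, level with the block's top, 34 mm above the board, at x = 0, y = 72 mm in the case. Square blind well 26 mm wide, 24 mm deep; a cell on its bottom sticks up 19 mm above the block, its centre 31.5 mm above the board.
- keeper (a joint): Keeper bar's hinge, vertical axis, rad. 0 = shut: bar along the case's -y over the wells; grows to 1.5 as it swings out to the case's -x (front). Starts 0.35 to 1.0, barring wells; stays where left (light friction). Below about 0.05 a sprung roller resists (up to about 4 N at the tip), then snaps it home: in its detent it reads under 0.02, with a stop at 0.
- keeper_tip (a point): Point at mid-height (70 mm above the board) of the keeper bar near its free end, 222 mm from the hinge axis. The bar is an aluminium blade 8 mm thick, from 62 to 78 mm above the board (9 mm over the tops of seated cells). When shut its nose meets a black detent post that stands on the block beyond y = -111 mm in the case, 78 mm high.
- keeper_hinge (a point): on the keeper's hinge axis, 70 mm above the board, at x = 0, y = 116 mm in the case; its post is 10 mm thick (14 mm at the bar) and rises to 78 mm above the board
- lid (a joint): Lid's hinge, axis along the case's y, rad. 0 = shut; grows as its front rises; starts open at 1.7 to 1.95 (limit 2.0). Stiff: it stays where left (friction 0.17 N m, weight up to 0.14 N m). Below about 0.1 gasket and roller catch resist; a press of 10 to 15 N near its front, down to the stop at 0, carries it past the catch and it then stays under 0.02. Unlatched it springs back to 0.05 or more.
- lid_hinge (a point): middle of the lid's hinge axis, on the far top edge of the base block (case x = 50, z = 34 mm)
- lid_press (a point): Point on the lid's outer (top) face, 15 mm from its front edge, mid-length. When shut: 85 mm in front of the hinge axis and 50 mm above it (84 mm above the board). The black lid is a deep cover 100 mm front to back, 264 mm long, 50 mm deep; standing open, its cavity faces the front (case -x) and this face looks backwards.
- lid_tab (a point): Middle of the finger tab on the lid's front wall: 50 mm wide, 8 mm thick, reaching 34 mm out; this point is 122 mm in front of the hinge axis and 8 mm above it when shut. A catch tongue under it reaches 25 mm below the lid's rim.
- cell1_mid (a point): centre (half-way up) of a loose battery cell: plain upright cylinder, 22 mm across, 43 mm high, about 50 g, dark sleeve and steel nub on top; stands on end on the board, its smooth foot slides easily. Absent in some starts.
- cell2_mid (a point): centre (half-way up) of a loose battery cell: plain upright cylinder, 22 mm across, 43 mm high, about 50 g, dark sleeve and steel nub on top; stands on end on the board, its smooth foot slides easily. Absent in some starts.
- cell3_mid (a point): centre (half-way up) of a loose battery cell: plain upright cylinder, 22 mm across, 43 mm high, about 50 g, dark sleeve and steel nub on top; stands on end on the board, its smooth foot slides easily. Absent in some starts.
- cell4_mid (a point): centre (half-way up) of a loose battery cell: plain upright cylinder, 22 mm across, 43 mm high, about 50 g, dark sleeve and steel nub on top; stands on end on the board, its smooth foot slides easily. Absent in some starts.
- dome: bystander: glass paperweight dome, 68 mm across, 39 mm high; origin at the centre of its underside
- earbuds: bystander: matte black earbud case with hinged lid, 48 x 58 mm, 26 mm high; origin at the centre of its underside
- timer: bystander: round white timer puck, 62 mm across, 28 mm high; origin at the centre of its underside
- candle: bystander: candle jar of amber glass with a wooden cap, 60 mm across, 55 mm high; origin at the centre of its underside
- pot: bystander: empty white ceramic planter pot, 90 mm across at the rim, 80 mm high; origin at the centre of its underside
- remote: bystander: white fan remote lying flat, 130 x 38 mm, 16 mm high, long along its x; origin at the centre of its underside
- coaster: bystander: square wooden coaster, 95 x 95 mm, 9 mm high; origin at the centre of its underside

How it is judged:
By the outcome, as a careful person would: the job done as asked, in the order asked, and still so for the second after the job is handed in, with the robot touching nothing.
Of cell1, cell2, cell3, cell4 only 2 to 4 are there at a start; the rules pass over those that are not, and their reading is None.
At some moment in a run one of cell1, cell2, cell3, cell4 may be knocked a few centimetres aside while the robot is not near it.
It also fails if it takes over 210 s, if anything falls off the work surface, if the arm or the gripper's body presses on something with over 40 N, if the wrist force passes 120 N, or if a joint passes its speed limit or range.

## Robot

A 7-joint arm with a two-finger parallel gripper is mounted at the origin on the work surface. World frame = base frame: x ahead of the robot, y to its left, z up, the work surface at z = 0. Lengths are in m, angles in rad, forces in N, time in s.
With the tool pointing down it reaches from about 0.425 to 0.825 m from the base axis. Payload 3.6 kg.
Tool frame: the origin (TCP) lies midway between the tips of the shut fingers; the grasp point (between the pads) lies 19 mm behind it; z points along the fingers, y is the direction in which the jaws open and shut (so a half turn about z gives the same grasp; the last joint's range is limited). The gripper opens to 85 mm and grips with 20 to 120 N. Pads are 22 mm wide; open, the fingers measure 114 mm over their backs; the gripper's body (76 mm by 85 mm) begins 54 mm behind the grasp point. The pads swing forward as they close: fully open they stand 13 mm farther back than shut.
Start: joints at [-1.367, 0.615, -0.013, 1.423, 0.008, 1.103, -0.04], TCP at [0.149, 0.633, 0.231] pointing down, gripper open.
Joint ranges: [-3.12, 3.12], [-0.3, 2.06], [-1.34, 1.32], [0.26, 2.42], [-1.36, 4.5], [0.01, 1.98], [-2.84, 2.84]. Speed limits (rad/s): [2.79, 2.79, 3.14, 3.14, 3.14, 3.14, 3.14].

## Interface

Orientations are given as [roll, pitch, yaw] about the fixed x, y, z axes, in that order (R = Rz(yaw) Ry(pitch) Rx(roll)).
In Python, from rig import ctrl, vision gives the robot as it stands.
- The arm moves only by the shell command python3 -m pendant 'ROWS' [FORCE]. ROWS is JSON, a list of rows, each a list of 7 numbers: the opening, from 0 (shut) to 1 (fully open), then the shift along the world's x, y, z in m, then the turn, a rotation vector about the world's x, y, z in rad. A call has 1 to 8 rows; each row shifts and turns the commanded pose from where the row before left it; what a row does not reach is not made up. A row lasts 1/10 s, in which the tool goes at most 50 mm and 8.59 degrees, less where a joint would pass 70% of its speed; a pose out of reach is approached as far as the arm can. A call is refused whole if a number of a shift passes 0.05 or a number of a turn 0.15, either way. A call with a gripper value outside its range is refused whole. The fingers move at their own pace and stop on an object; FORCE is the grip in N (left out, the last holds). Time passes only in rows, so rows that do not move let the fingers close. It gives the time, the measured TCP pose, the force and the opening at its end, in the units of the state.
- ctrl.read_state(): the state, without advancing time (a new reading comes with each control period).
- vision.snapshot(name): name is "side" or "top"; returns a dict with "pixels" (400x640x3 uint8, red, green, blue), "fovy" (degrees; the focal length in pixels is half the picture's height over the tangent of half this angle, whatever the lens; pixels are square), "cx", "cy" (the principal point, pixels), "dist_coeffs" ([k1, k2, p1, p2, k3] as OpenCV has them; the pictures are not rectified), "rvec" (rotation vector, rad) and "tvec" (3), from world to camera coordinates, as OpenCV has them. Camera axes: x right, y down, z forward; pixel columns grow to the right and rows downward; lengths in m; the calibration is good to about 2 mm. A picture is of the moment at which its call begins. There is no depth.
- ctrl.job_done(): hands the job in, once; it reports no verdict.
The state is a dict: "time": time; "joint_positions": joint angles; "qd": joint speeds; "tau": joint torques, N m; "ee_pos": TCP position; "eef_rot": TCP orientation; "wrist_force": force on the tool from outside, world axes, zero at the start; "ft_torque": the same for the moment, N m; "gripper_width": opening from 0.0 (shut) to 1.0 (fully open).
Only numpy, scipy, OpenCV 4.12 (cv2) and the standard library are available. Lean on these libraries where they do the work, as an engineer would, in place of code of your own. Each camera call takes 0.05 s, during which the arm holds its last target.

## Working session

There is one attempt and no reset: what is moved stays moved. The work goes in short steps, Python scripts to look and compute and a shell command to move; the robot and the scene stay as the last step left them, time stands still between calls to the robot, and variables do not carry over. Pictures are saved under pics/ and viewed, and the job is handed in when it is done.

```bash
ls -R . | head -30; mkdir -p pics; cat > h.py <<'E'
import numpy as np, cv2
from rig import ctrl, vision
def snap(n,f=None):
    s=vision.snapshot(n)
    if f: cv2.imwrite('pics/'+f,cv2.cvtColor(s['pixels'],cv2.COLOR_RGB2BGR))
    return s
def K(s):
    f=200/np.tan(np.radians(s['fovy'])/2)
    return np.array([[f,0,s['cx']],[0,f,s['cy']],[0,0,1.]])
def ray(s,uv):
    R=cv2.Rodrigues(np.array(s['rvec'],float))[0];t=np.array(s['tvec'],float).ravel()
    p=cv2.undistortPoints(np.array([[uv]],float),K(s),np.array(s['dist_coeffs'],float))[0,0]
    d=R.T@np.array([p[0],p[1],1]);return -R.T@t,d/np.linalg.norm(d)
def plane(s,uv,z):
    c,d=ray(s,uv);return c+d*(z-c[2])/d[2]
def tri(s1,u1,s2,u2):
    c1,d1=ray(s1,u1);c2,d2=ray(s2,u2)
    a=np.linalg.lstsq(np.array([d1,-d2]).T,c2-c1,rcond=None)[0]
    p,q=c1+a[0]*d1,c2+a[1]*d2
    return (p+q)/2,np.linalg.norm(p-q)
def proj(s,P):
    return cv2.projectPoints(np.array(P,float).reshape(-1,1,3),np.array(s['rvec'],float),np.array(s['tvec'],float),K(s),np.array(s['dist_coeffs'],float))[0][:,0]
E
python3 - <<'E'
from h import *
for n in('side','top'):
    s=snap(n,n+'0.png'); c,_=ray(s,(320,200)); print(n,c,ray(s,(320,200))[1],s['fovy'],s['dist_coeffs'])
print(ctrl.read_state())
E
```

```text
.:
pics

./pics:
side [0.20665505 0.77543961 0.77948114] [ 0.26135807 -0.72425667 -0.63807855] 48.116586470317316 [-0.01675427  0.          0.          0.          0.        ]
top [4.57023710e-01 8.52606439e-04 1.22464895e+00] [ 0.09033702  0.02425672 -0.99561581] 53.38573435747683 [0.03167716 0.         0.         0.         0.        ]
{'time': 0.1, 'joint_positions': array([-1.36648229,  0.61585958, -0.01261056,  1.42474439,  0.00808671,
        1.10338851, -0.04038565]), 'qd': array([ 0.00218243, -0.00340606, -0.00095294, -0.00510817, -0.0011184 ,
        0.0011316 , -0.00145794]), 'tau': array([ 2.12787621e-03, -4.70383286e+01,  2.60584317e-01, -1.71570736e+01,
        1.00914910e-02,  5.95142803e-03, -1.20234574e-05]), 'ee_pos': array([0.1485317 , 0.63209713, 0.23022802]), 'eef_rot': array([-3.13924273e+00,  2.11292904e-05,  2.91084765e+00]), 'wrist_force': array([-0.67405333, -0.53730536, -0.20857175]), 'ft_torque': array([-0.08711972, -0.04120953, -0.01672625]), 'gripper_width': 1.0031903229905734}
```

View pics/top0.png

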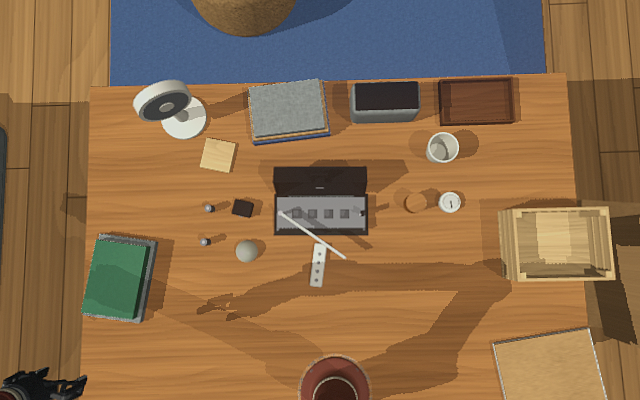

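View pics/side0.png

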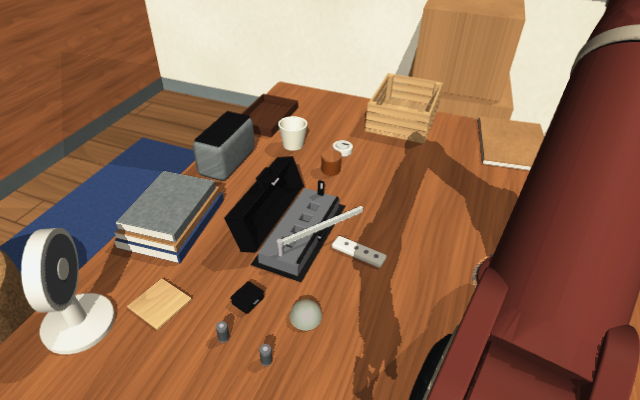

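```bash
python3 - <<'E'
import cv2
a=cv2.imread('pics/top0.png');b=cv2.imread('pics/side0.png')
cv2.imwrite('pics/top0z.png',cv2.resize(a[150:300,190:380],None,fx=4,fy=4,interpolation=cv2.INTER_CUBIC))
cv2.imwrite('pics/side0z.png',cv2.resize(b[150:380,200:400],None,fx=2.6,fy=2.6,interpolation=cv2.INTER_CUBIC))
E
```

```text
(no output)
```

View pics/top0z.png

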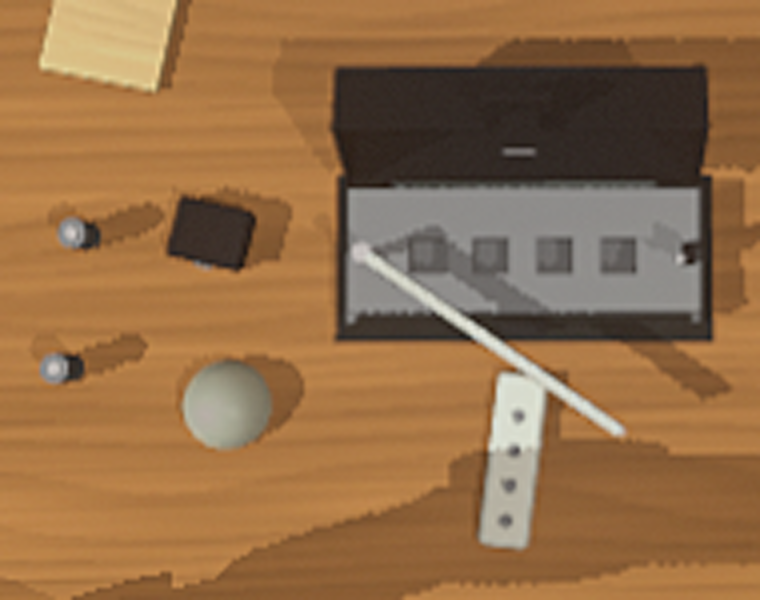

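View pics/side0z.png

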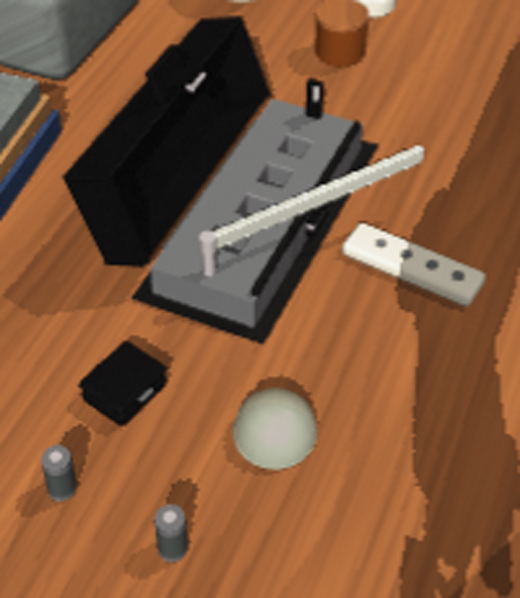

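```bash
cat > m.py <<'E'
from h import *
def cells(t,s,tb,sb):
    pass
E
python3 - <<'E'
from h import *
t=snap('top');s=snap('side')
z=lambda u,v:(u/4+190-.375,v/4+150-.375)
y=lambda u,v:(u/2.6+200-.3,v/2.6+150-.3)
def P(n,a,b):
    p,e=tri(t,z(*a),s,y(*b)); print(n,p.round(4),round(e,4))
P('cellA top',(74,232),(57,456))
P('cellB top',(57,367),(170,514))
P('well4',(428,255),(0,0)) if 0 else None
P('well1',(618,255),(295,147)); P('well2',(554,255),(275,176)); P('well3',(490,255),(252,207))
P('hinge top',(362,251),(208,237))
P('keeper tip',(622,433),(418,153))
P('post',(686,253),(315,86))
P('block FL',(347,318),(254,298)) 
for n,a in [('w1',(618,255)),('w2',(554,255)),('w3',(490,255)),('w4',(428,255)),]: print(n,plane(t,z(*a),.034).round(4))
for n,a in [('w1',(295,147)),('w2',(275,176)),('w3',(252,207))]: print(n,'side',plane(s,y(*a),.034).round(4))
print('remote',plane(t,z(522,380),.016),plane(t,z(480,545),.016))
print('dome',plane(t,z(227,405),.02),'earb',plane(t,z(210,233),.026))
print('lid top',[tri(t,z(*a),s,y(*b)) for a,b in [((707,68),(238,18)),((335,68),(67,178))]])
E
```

```text
cellA top [0.5499 0.3642 0.0403] 0.0017
cellB top [0.4501 0.3762 0.0414] 0.0014
well1 [ 0.5215 -0.0419  0.0323] 0.0033
well2 [0.5229 0.006  0.0331] 0.0029
well3 [0.525  0.0543 0.0335] 0.001
hinge top [0.5273 0.1446 0.0765] 0.0024
keeper tip [ 0.3941 -0.0388  0.0692] 0.0022
post [ 0.5194 -0.0894  0.0752] 0.0028
block FL [0.479  0.1611 0.0372] 0.0045
w1 [ 0.5229 -0.0414  0.034 ]
w2 [0.5242 0.0065 0.034 ]
w3 [0.5255 0.0545 0.034 ]
w4 [0.5267 0.1009 0.034 ]
w1 side [ 0.5192 -0.0406  0.034 ]
w2 side [0.5211 0.0066 0.034 ]
w3 side [0.5243 0.0547 0.034 ]
remote [0.43150108 0.03324881 0.016     ] [0.3101091  0.06760672 0.016     ]
dome [0.4187569  0.25538121 0.02      ] earb [0.54826619 0.2661868  0.026     ]
lid top [(array([ 0.63037   , -0.11083539,  0.11690252]), np.float64(0.037305023010784824)), (array([0.65464367, 0.15696921, 0.11041909]), np.float64(0.0046755659974076005))]
```

```bash
python3 -m pendant '[[0,0.024,-0.043,0,0,0,-0.09],[0,0.024,-0.043,0,0,0,-0.1],[0,0.024,-0.043,0,0,0,-0.1],[0,0.024,-0.043,0,0,0,-0.1],[0,0.024,-0.043,0,0,0,-0.1],[0,0.024,-0.043,0,0,0,-0.1],[0,0.024,-0.043,0,0,0,-0.1],[0,0.024,-0.043,0,0,0,-0.1]]' 40
```

```text
time: 1.0
ee_pos: [0.3413, 0.287, 0.2315]
eef_rot: [3.141, -0.0, 2.117]
wrist_force: [1.3, 0.8, 0.5]
gripper_width: -0.002
```

Tracks well. Onwards.

```bash
python3 -m pendant '[[0,0.024,-0.043,0,0,0,-0.1],[0,0.024,-0.043,0,0,0,-0.1],[0,0.024,-0.043,0,0,0,-0.1],[0,0.024,-0.043,-0.02,0,0,-0.1],[0,0.024,-0.043,-0.02,0,0,-0.1],[0,0.028,-0.046,-0.02,0,0,-0.073],[0,0,0,-0.02,0,0,0],[0,0,0,0,0,0,0]]'; python3 - <<'E'
from h import *
s=snap('top','t1.png');snap('side','s1.png');print(ctrl.read_state())
E
```

```text
time: 1.8
ee_pos: [0.4806, 0.0374, 0.1541]
eef_rot: [-3.136, 0.001, 1.545]
wrist_force: [0.3, -0.0, -0.3]
gripper_width: -0.001
{'time': 1.9, 'joint_positions': array([-0.40634711,  0.487584  ,  0.40354949,  1.99393507, -0.28528749,
        0.71567611,  0.1508379 ]), 'qd': array([-0.02213513, -0.02273894,  0.00248046, -0.01379996,  0.00080083,
       -0.00524822,  0.00067496]), 'tau': array([ 7.28135426e-01, -3.36111224e+01,  3.73812519e+00, -1.17771712e+01,
        2.97575584e-02,  5.30226316e-03,  3.66803259e-03]), 'ee_pos': array([0.48173131, 0.03965529, 0.15619417]), 'eef_rot': array([-3.14016655e+00, -6.03732454e-04,  1.54918274e+00]), 'wrist_force': array([-0.12532893,  0.07779621,  0.73074291]), 'ft_torque': array([-0.02621247, -0.01098204, -0.01466449]), 'gripper_width': -0.001242442868522107}
```

View pics/t1.png

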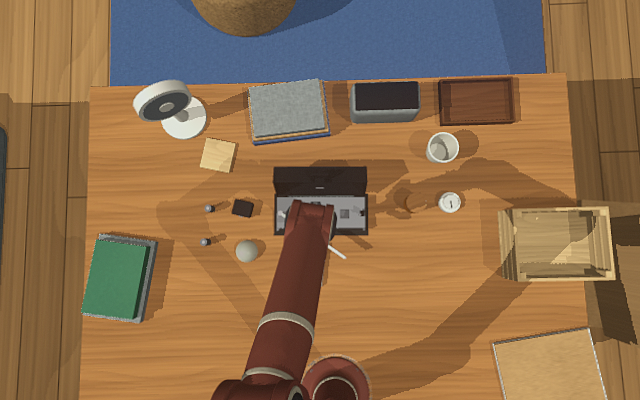

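View pics/s1.png

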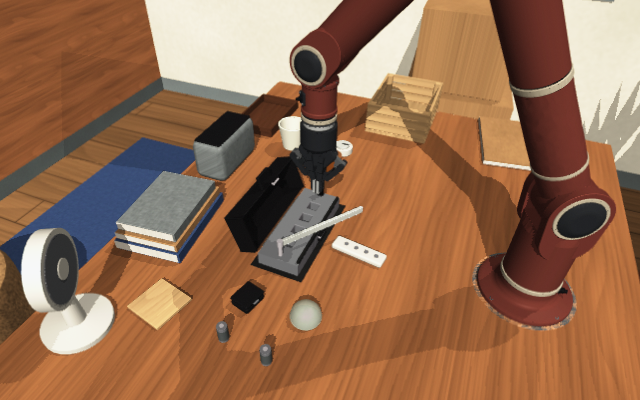

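The top view shows the arm over the case with both cells unmoved at (209,208) and (205,241). In the side view the shut fingers hang over the wells at (317,188), behind the bar. I descend next, beside the bar.

```bash
python3 -m pendant '[[0,0.01,-0.015,-0.03,0,0,0],[0,0,0,-0.03,0,0,0],[0,0,0,-0.03,0,0,0],[0,0,0,0,0,0,0]]'; python3 - <<'E'
from h import *
snap('side','s2.png')
E
```

```text
time: 2.3
ee_pos: [0.4901, 0.0256, 0.0646]
eef_rot: [-3.136, -0.001, 1.551]
wrist_force: [-1.1, -0.1, -0.0]
gripper_width: 0.001
```

View pics/s2.png

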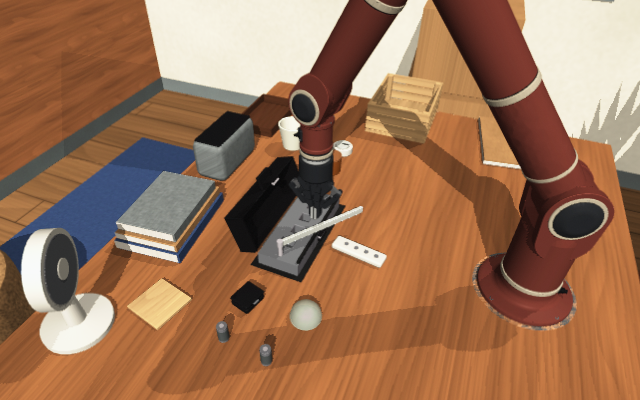

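```bash
python3 -m pendant '[[0,-0.024,0.010,0,0,0,0],[0,-0.021,0.0145,0,0,0,0],[0,-0.0175,0.018,0,0,0,0],[0,-0.013,0.021,0,0,0,0],[0,-0.006,0.024,0,0,0,0],[0,0.002,0.01,0,0,0,0],[0,0,0,0,0,0,0]]'; python3 - <<'E'
from h import *
snap('side','s3.png');snap('top','t3.png')
E
```

```text
time: 3.05
ee_pos: [0.4135, 0.1223, 0.0678]
eef_rot: [3.139, -0.001, 1.551]
wrist_force: [0.2, -0.6, 0.1]
gripper_width: 0.001
```

View pics/s3.png

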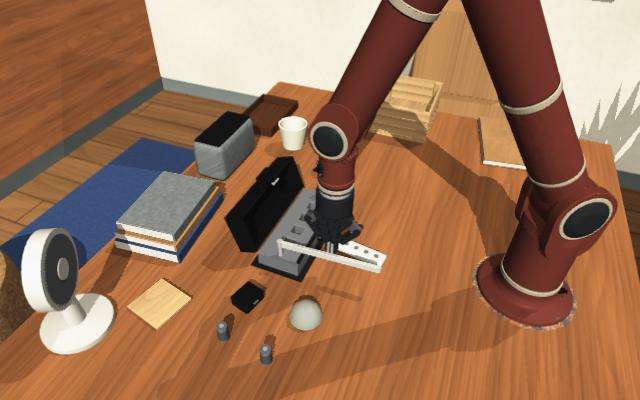

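```bash
cat > cell.py <<'E'
from h import *
def sil(s,P,r=14,dbg=None):
    """silhouette centroid near projected P: low-saturation (grey) pixels against wood"""
    u,v=proj(s,[P])[0]; hsv=cv2.cvtColor(s['pixels'],cv2.COLOR_RGB2HSV)
    b=s['pixels'].astype(int); m=((b[...,0]-b[...,2])<32).astype(np.uint8)
    x0,y0=int(u)-r,int(v)-r; sub=m[y0:y0+2*r+1,x0:x0+2*r+1]
    n,l,st,ce=cv2.connectedComponentsWithStats(sub)
    k=1+np.argmax(st[1:,4]); return (ce[k][0]+x0,ce[k][1]+y0),st[k]
def locate(t,s,P):
    a,sa=sil(t,P);b,sb=sil(s,P)
    p,e=tri(t,a,s,b); return p,e,a,sa,b,sb
E
python3 - <<'E'
from cell import *
t=snap('top','t3.png');s=snap('side','s3.png')
for P in [(.55,.364,.0215),(.45,.376,.0215)]:
    p,e,a,sa,b,sb=locate(t,s,P);print(p.round(4),round(e,4),np.round(a,1),sa,np.round(b,1),sb,plane(t,a,.0215).round(4),plane(s,b,.0215).round(4))
# wells: dark quads on grey block in top
g=cv2.cvtColor(t['pixels'],cv2.COLOR_RGB2GRAY)
cv2.imwrite('pics/t3z.png',cv2.resize(cv2.cvtColor(t['pixels'],cv2.COLOR_RGB2BGR)[155:250,260:385],None,fx=6,fy=6,interpolation=cv2.INTER_CUBIC))
cv2.imwrite('pics/c.png',cv2.resize(cv2.cvtColor(s['pixels'],cv2.COLOR_RGB2BGR)[300:380,190:300],None,fx=6,fy=6,interpolation=cv2.INTER_CUBIC))
E
```

```text
[0.5496 0.3662 0.0222] 0.002 [209.3 208.1] [ 9 11 10  7 59] [222.4 331.4] [  8   5  14  22 216] [0.5505 0.3669 0.0215] [0.5489 0.3656 0.0215]
[0.449  0.3789 0.0223] 0.0014 [205.  241.7] [ 8 12 11  7 64] [265.5 354.5] [  9   5  12  22 220] [0.4496 0.3795 0.0215] [0.4485 0.3783 0.0215]
```

View pics/t3z.png

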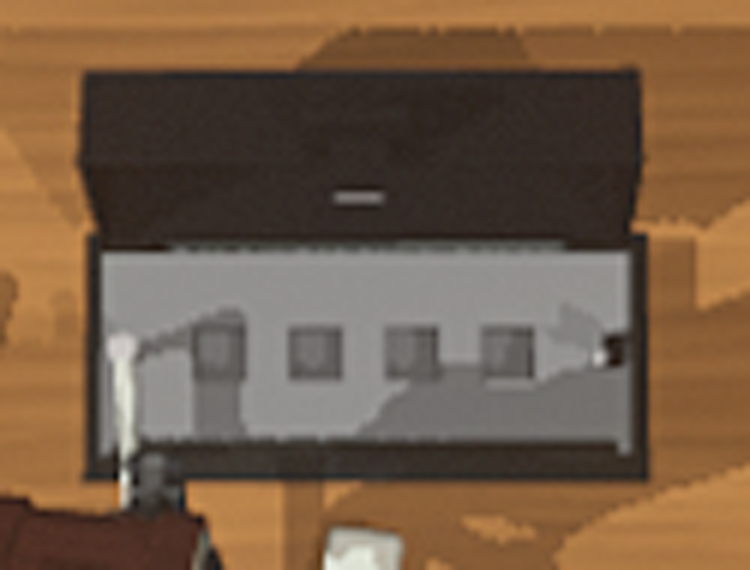

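```bash
python3 - <<'E'
from h import *
t=snap('top');s=snap('side')
for n,c in [('w4',(218,352)),('w3',(315.5,354)),('w2',(411.5,353)),('w1',(508,352))]:
    print(n,plane(t,(c[0]/6+260-.417,c[1]/6+155-.417),.034).round(4))
s0=cv2.imread('pics/side0.png')
cv2.imwrite('pics/s3z.png',cv2.resize(s0[180:280,255:365],None,fx=6,fy=6,interpolation=cv2.INTER_CUBIC))
E
```

```text
w4 [0.5271 0.1031 0.034 ]
w3 [0.5248 0.0543 0.034 ]
w2 [0.5241 0.0064 0.034 ]
w1 [ 0.5233 -0.0417  0.034 ]
```

View pics/s3z.png

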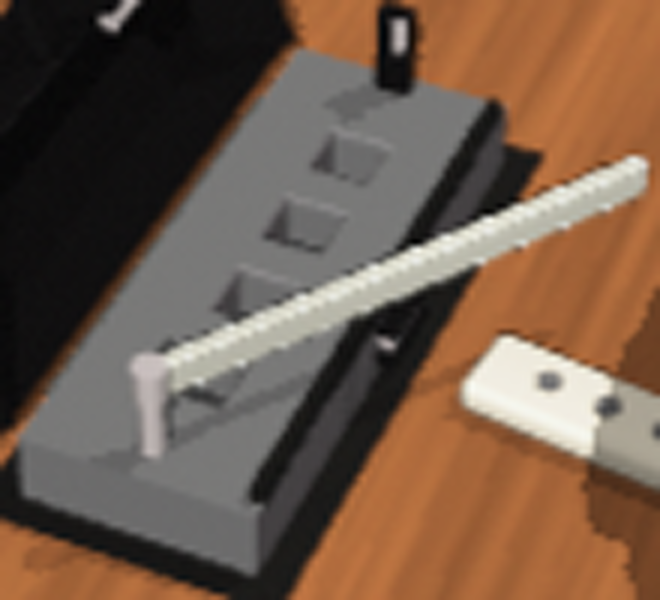

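```bash
python3 -m pendant '[[0,0,-0.004,0.04,0,0,0],[0,0,0,0.05,0,0,0],[0.5,0.02,0.03,0.03,0,0,0],[0.5,0.02,0.04,0,0,0,0],[0.5,0.02,0.04,0,0,0,0],[0.5,0.02,0.04,0,0,0,0],[0.5,0.02,0.04,0,0,0,0],[0.5,0.02,0.04,0,0,0,0]]'; python3 - <<'E'
from h import *
t=snap('top','t4.png');s=snap('side','s4.png')
for c in [(350,160),(305,223)]: print(plane(s,(c[0]/6+255-.417,c[1]/6+180-.417),.034).round(4))
print(ctrl.read_state()['ee_pos'])
E
```

```text
time: 4.15
ee_pos: [0.5334, 0.3486, 0.1861]
eef_rot: [-3.141, 0.0, 1.547]
wrist_force: [0.4, 0.8, 0.8]
gripper_width: 0.502
[ 0.5198 -0.0403  0.034 ]
[0.5221 0.0044 0.034 ]
[0.53304953 0.35471097 0.18469545]
```

View pics/s4.png

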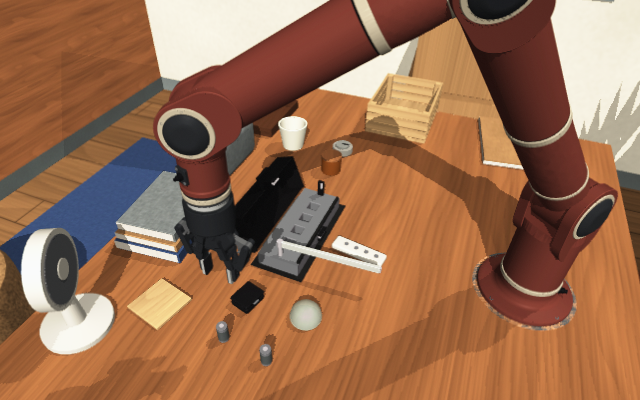

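```bash
python3 -m pendant '[[0.5,0.0165,0.013,-0.03,0,0,0],[0.5,0,0,-0.04,0,0,0],[0.5,0,0,0,0,0,0]]'; for i in 1 2 3; do python3 -m pendant '[[0.5,0,0,0,0,0,0]]'|grep pos; done; python3 - <<'E'
from cell import *
t=snap('top','t5.png');s=snap('side','s5.png')
p,e,a,sa,b,sb=locate(t,s,(.55,.366,.0215));print(p,e,sa,sb)
E
```

```text
time: 4.55
ee_pos: [0.5451, 0.3577, 0.1103]
eef_rot: [-3.13, 0.007, 1.547]
wrist_force: [-1.5, -0.1, -0.7]
gripper_width: 0.499
ee_pos: [0.549, 0.3591, 0.1161]
ee_pos: [0.5506, 0.36, 0.1186]
ee_pos: [0.5505, 0.3604, 0.1188]
[0.54288275 0.38715182 0.05636769] 0.019337475605172225 [  0   0   9  29 126] [  9   4  13  22 211]
```

View pics/s5.png

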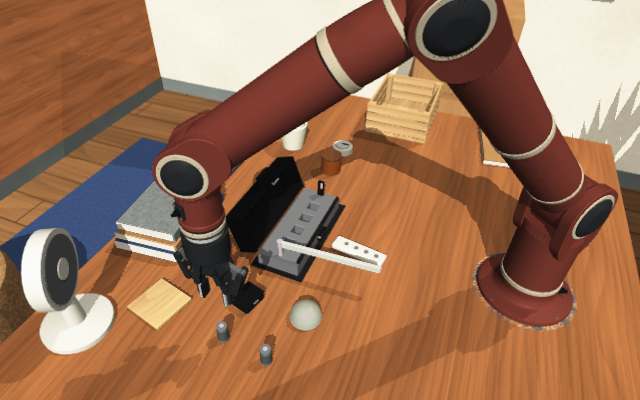

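```bash
python3 -m pendant '[[0.5,-0.001,0.006,-0.02,0,0,0],[0.5,0,0,-0.04,0,0,0],[0.5,0,0,-0.034,0,0,0],[0.5,0,0,0,0,0,0],[0.5,0,0,0,0,0,0],[0.5,0,0,0,0,0,0]]'; python3 - <<'E'
from cell import *
s=snap('side','s6.png');t=snap('top','t6.png')
cv2.imwrite('pics/s6z.png',cv2.resize(cv2.cvtColor(s['pixels'],cv2.COLOR_RGB2BGR)[250:370,160:310],None,fx=5,fy=5,interpolation=cv2.INTER_CUBIC))
E
```

```text
time: 5.55
ee_pos: [0.5502, 0.367, 0.025]
eef_rot: [3.137, -0.002, 1.548]
wrist_force: [-0.4, -0.3, 1.1]
gripper_width: 0.503
```

View pics/s6z.png

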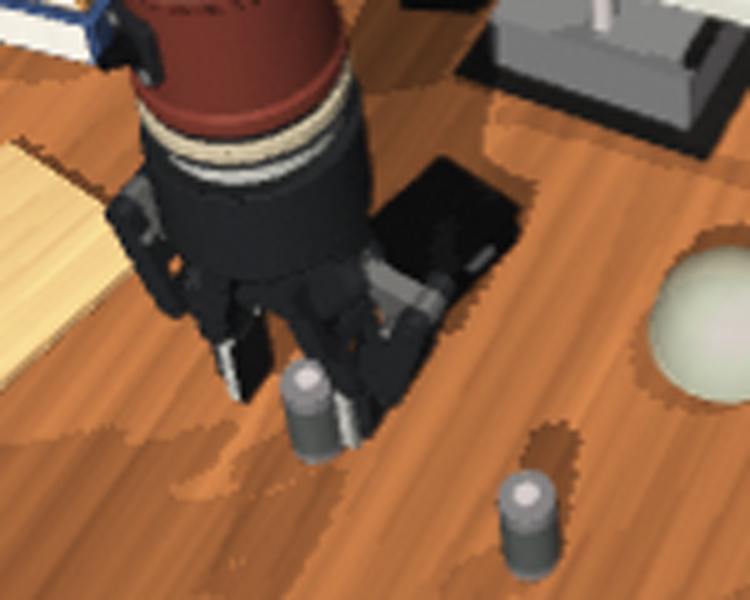

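```bash
python3 - <<'E'
from cell import *
s=vision.snapshot('side');t=snap('top')
for P in [(.5502+.021,.378,.028),(.5502+.021,.356,.028),(.5502-.021,.378,.028),(.5502-.021,.356,.028),(.5502,.367,.043),(.5502,.367,.0)]:
    u=proj(s,[P])[0]; print(P,((u-[160,250])*5+2.5).round())
p=locate(t,s,(.55,.366,.0215));print(p)
a,sa=sil(s,(.55,.366,.0215));print(a,plane(s,a,.0215))
E
```

```text
(0.5712, 0.378, 0.028) [246. 406.]
(0.5712, 0.356, 0.028) [276. 362.]
(0.5292, 0.378, 0.028) [341. 442.]
(0.5292, 0.356, 0.028) [369. 397.]
(0.5502, 0.367, 0.043) [303. 379.]
(0.5502, 0.367, 0.0) [316. 443.]
(array([0.54096178, 0.37378534, 0.04870319]), np.float64(0.01488420404367885), (np.float64(203.03005464480873), np.float64(208.5136612021858)), array([  0,   0,  20,  29, 366], dtype=int32), (np.float64(226.07710843373494), np.float64(328.34698795180725)), array([  9,   0,  20,  26, 415], dtype=int32))
(np.float64(226.07710843373494), np.float64(328.34698795180725)) [0.54576888 0.35669513 0.0215    ]
```

The projections agree. The pads straddle the cell, which stands at (308,415) in the zoom. I'll close on it.

```bash
python3 -m pendant '[[0.15,0,0,0,0,0,0],[0.15,0,0,0,0,0,0],[0.15,0,0,0,0,0,0],[0.15,0,0,0,0,0,0],[0.15,0,0,0,0,0,0],[0.15,0,0,0,0,0,0]]' 40;python3 -m pendant '[[0.15,0,0,0.02,0,0,0],[0.15,0,0,0.04,0,0,0],[0.15,0,0,0.04,0,0,0],[0.15,0,0,0,0,0,0],[0.15,0,0,0,0,0,0],[0.15,0,0,0,0,0,0]]'; python3 - <<'E'
from cell import *
s=snap('side','s7.png');t=snap('top','t7.png')
cv2.imwrite('pics/s7z.png',cv2.resize(cv2.cvtColor(s['pixels'],cv2.COLOR_RGB2BGR)[210:370,150:310],None,fx=5,fy=5*.75,interpolation=cv2.INTER_CUBIC))
E
```

```text
time: 6.35
ee_pos: [0.5486, 0.3666, 0.0231]
eef_rot: [3.141, -0.001, 1.548]
wrist_force: [-0.8, -0.7, 5.7]
gripper_width: 0.243
time: 6.95
ee_pos: [0.5468, 0.366, 0.1205]
eef_rot: [-3.138, 0.002, 1.548]
wrist_force: [-0.8, 0.4, -0.8]
gripper_width: 0.236
```

View pics/s7z.png

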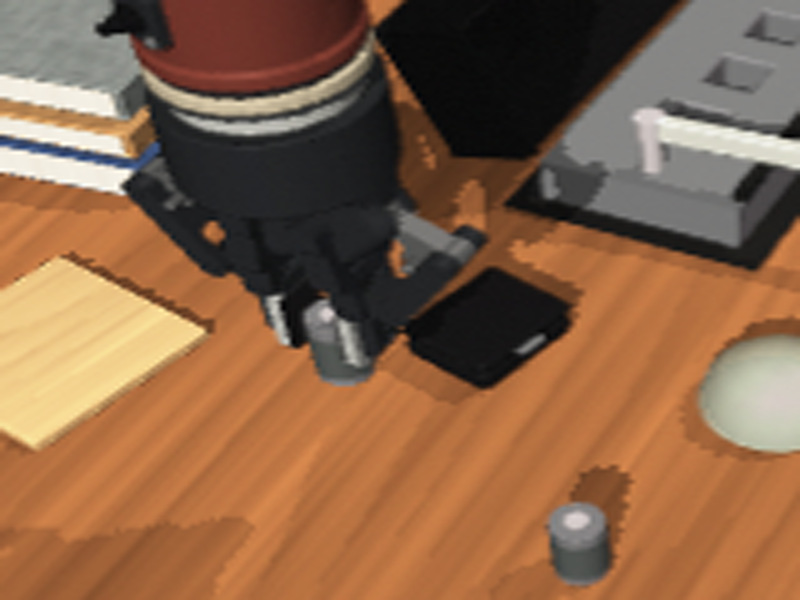

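```bash
python3 -m pendant '[[0.15,-0.003,-0.045,0.03,0,0,0],[0.15,-0.003,-0.045,0,0,0,0],[0.15,-0.003,-0.045,0,0,0,0],[0.15,-0.003,-0.045,0,0,0,0],[0.15,-0.003,-0.045,0,0,0,0],[0.15,-0.003,-0.045,0,0,0,0],[0.15,-0.003,-0.045,0,0,0,0],[0.15,-0.003,-0.045,0,0,0,0]]';python3 -m pendant '[[0.15,0,0,-0.02,0,0,0],[0.15,0,0,-0.02,0,0,0],[0.15,0,0,0,0,0,0],[0.15,0,0,0,0,0,0],[0.15,0,0,0,0,0,0]]'; python3 - <<'E'
from cell import *
s=snap('side','s8.png');t=snap('top','t8.png')
cv2.imwrite('pics/s8z.png',cv2.resize(cv2.cvtColor(s['pixels'],cv2.COLOR_RGB2BGR)[130:250,250:400],None,fx=5,fy=5,interpolation=cv2.INTER_CUBIC))
print(ctrl.read_state()['ee_pos'])
E
```

```text
time: 7.85
ee_pos: [0.5235, 0.0081, 0.149]
eef_rot: [-3.14, 0.0, 1.548]
wrist_force: [0.8, 0.1, -0.4]
gripper_width: 0.24
time: 8.35
ee_pos: [0.525, 0.01, 0.1104]
eef_rot: [3.141, 0.0, 1.549]
wrist_force: [-0.0, -0.2, -0.5]
gripper_width: 0.236
[0.52503992 0.01006593 0.1106915 ]
```

View pics/s8z.png

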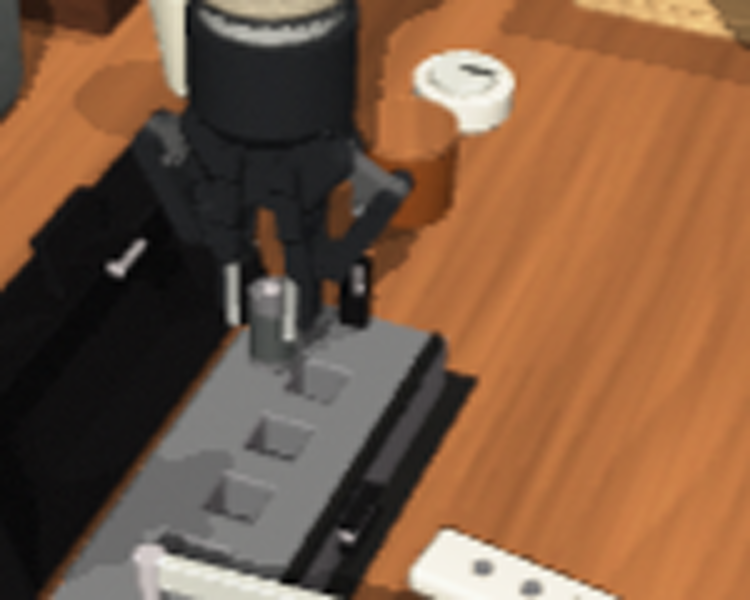

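View pics/t8.png

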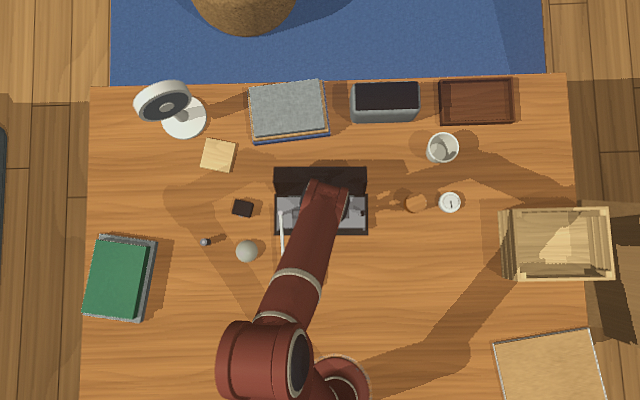

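```bash
python3 - <<'E'
from cell import *
s=vision.snapshot('side')
def show(P): 
    u=proj(s,[P])[0]; print(np.round(P,4),((u-[250,130])*5+2.5).round(1))
x,y,z=ctrl.read_state()['ee_pos'];print(x,y,z)
for dz in (-.025,-.01,.0,.018): show((x,y,z+dz))
for sx in(-.011,.011):show((x+sx,y+.011,z+.003))
print('well2',);show((.524,.0055,.034));show((.525,.0535,.034));show((.523,-.0425,.034))
im=cv2.cvtColor(s['pixels'],cv2.COLOR_RGB2BGR)[176:208,290:320]
cv2.imwrite('pics/s9z.png',cv2.resize(im,None,fx=18,fy=18,interpolation=cv2.INTER_NEAREST))
E
```

```text
0.5249736503935822 0.010075228132864954 0.11067093659075201
[0.525  0.0101 0.0857] [270.  362.1]
[0.525  0.0101 0.1007] [270. 338.]
[0.525  0.0101 0.1107] [270.1 321.8]
[0.525  0.0101 0.1287] [270.1 292. ]
[0.514  0.0211 0.1137] [282.7 336. ]
[0.536  0.0211 0.1137] [239.6 324.7]
well2
[0.524  0.0055 0.034 ] [275.2 436.6]
[0.525  0.0535 0.034 ] [235.3 497.2]
[ 0.523  -0.0425  0.034 ] [312.8 379.6]
```

View pics/s9z.png

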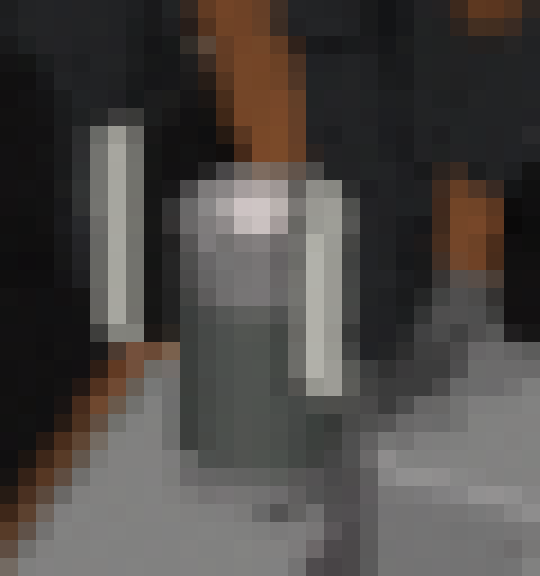

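```bash
python3 -m pendant '[[0.15,-0.0025,-0.0045,-0.02,0,0,0],[0.15,0,0,-0.02,0,0,0],[0.15,0,0,0,0,0,0],[0.15,0,0,-0.01,0,0,0],[0.15,0,0,0,0,0,0],[0.15,0,0,0,0,0,0]]';python3 -m pendant '[[0.15,0,0,-0.005,0,0,0],[0.15,0,0,-0.005,0,0,0],[0.15,0,0,0,0,0,0],[0.15,0,0,0,0,0,0]]'; python3 - <<'E'
from cell import *
s=snap('side')
cv2.imwrite('pics/s10z.png',cv2.resize(cv2.cvtColor(s['pixels'],cv2.COLOR_RGB2BGR)[130:250,250:400],None,fx=5,fy=5,interpolation=cv2.INTER_CUBIC))
E
```

```text
time: 9.1
ee_pos: [0.5223, 0.0053, 0.0604]
eef_rot: [3.141, -0.0, 1.548]
wrist_force: [-0.2, 0.4, -0.5]
gripper_width: 0.242
time: 9.5
ee_pos: [0.5218, 0.0052, 0.0498]
eef_rot: [-3.141, 0.0, 1.548]
wrist_force: [0.3, -0.5, -0.3]
gripper_width: 0.24
```

View pics/s10z.png

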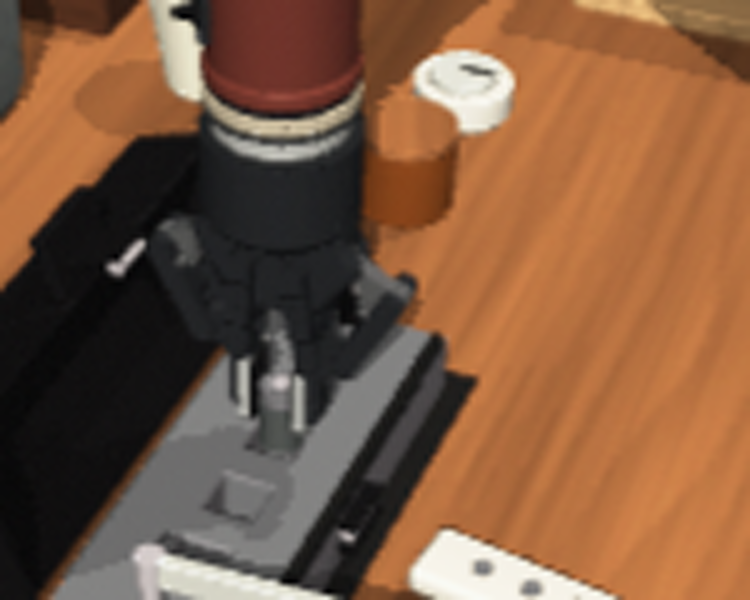

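```bash
python3 -m pendant '[[0.15,0,0,-0.005,0,0,0],[0.15,0,0,-0.005,0,0,0],[0.15,0,0,-0.003,0,0,0],[0.15,0,0,0,0,0,0],[0.15,0,0,0,0,0,0]]';python3 -m pendant '[[0.15,0,0,-0.002,0,0,0],[0.15,0,0,0,0,0,0]]'
```

```text
time: 10.05
ee_pos: [0.5219, 0.0052, 0.0368]
eef_rot: [-3.141, 0.0, 1.548]
wrist_force: [0.3, -0.2, -1.0]
gripper_width: 0.24
time: 10.25
ee_pos: [0.5218, 0.0053, 0.0348]
eef_rot: [-3.141, -0.0, 1.548]
wrist_force: [-0.2, 1.2, -0.4]
gripper_width: 0.241
```

```bash
python3 -m pendant '[[0.4,0,0,0,0,0,0],[0.4,0,0,0,0,0,0],[0.4,0,0,0,0,0,0],[0.4,0,0,0.02,0,0,0],[0.4,0,0,0.04,0,0,0],[0.5,0,0,0.04,0,0,0],[0.5,0,0.02,0.03,0,0,0],[0.5,0,0.03,0,0,0,0]]'; python3 -m pendant '[[0.5,-0.006,0.045,0,0,0,0],[0.5,-0.012,0.045,0,0,0,0],[0.5,-0.012,0.045,0,0,0,0],[0.5,-0.012,0.045,0,0,0,0],[0.5,-0.012,0.045,0,0,0,0],[0.5,-0.012,0.045,0,0,0,0],[0.5,0,0.04,0,0,0,0],[0.5,0,0,0,0,0,0]]'; python3 - <<'E'
from cell import *
s=snap('side','s11.png');t=snap('top','t11.png')
cv2.imwrite('pics/s11z.png',cv2.resize(cv2.cvtColor(s['pixels'],cv2.COLOR_RGB2BGR)[160:380,200:400],None,fx=2.6,fy=2.6,interpolation=cv2.INTER_CUBIC))
E
```

```text
time: 11.05
ee_pos: [0.5251, 0.0531, 0.1697]
eef_rot: [3.131, -0.0, 1.543]
wrist_force: [-0.3, 0.6, -0.3]
gripper_width: 0.502
time: 11.85
ee_pos: [0.4529, 0.3737, 0.1642]
eef_rot: [-3.14, -0.005, 1.56]
wrist_force: [-0.2, -1.3, 0.2]
gripper_width: 0.498
```

View pics/s11z.png

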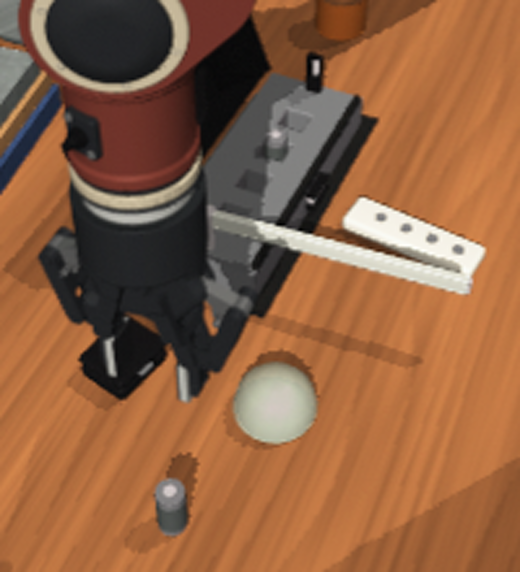

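View pics/t11.png

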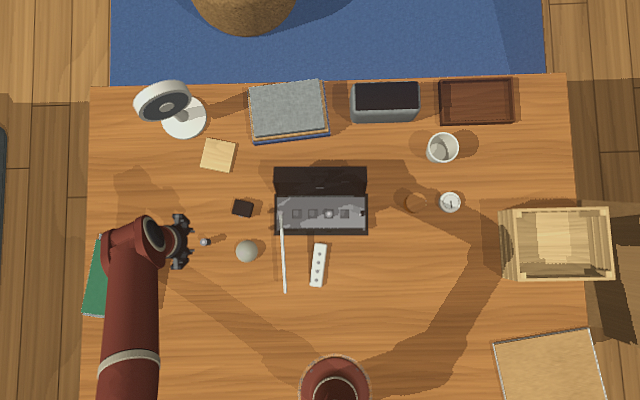

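```bash
python3 -m pendant '[[0.5,-0.003,0.004,-0.04,0,0,0],[0.5,0,0,-0.03,0,0,0],[0.5,0,0,0,0,0,0],[0.5,0,0,0,0,0,0],[0.5,0,0,0,0,0,0]]'; python3 - <<'E'
from cell import *
s=snap('side');t=snap('top')
print(ctrl.read_state()['ee_pos'],ctrl.read_state()['eef_rot'])
a,sa=sil(s,(.449,.379,.0215));print(sa,plane(s,a,.0215));a,sa=sil(t,(.449,.379,.0215));print(sa,plane(t,a,.0215))
E
```

```text
time: 12.45
ee_pos: [0.4547, 0.3689, 0.0969]
eef_rot: [3.139, -0.002, 1.546]
wrist_force: [-0.1, -0.8, -0.0]
gripper_width: 0.502
[0.45432028 0.36941644 0.09686975] [ 3.13870954e+00 -2.19766063e-03  1.54698883e+00]
[  9   4  12  22 220] [0.44852214 0.37832922 0.0215    ]
[  0   0  12  29 212] [0.45432005 0.41101424 0.0215    ]
```

```bash
python3 -m pendant '[[0.5,-0.006,0.009,0,0,0,0],[0.5,0,0,-0.02,0,0,0],[0.5,0,0,-0.03,0,0,0],[0.5,0,0,-0.022,0,0,0],[0.5,0,0,0,0,0,0],[0.5,0,0,0,0,0,0]]'; python3 - <<'E'
from cell import *
s=snap('side')
cv2.imwrite('pics/s12z.png',cv2.resize(cv2.cvtColor(s['pixels'],cv2.COLOR_RGB2BGR)[270:390,200:350],None,fx=5,fy=5,interpolation=cv2.INTER_CUBIC))
E
```

```text
time: 13.15
ee_pos: [0.4469, 0.379, 0.0235]
eef_rot: [3.141, -0.001, 1.548]
wrist_force: [0.8, -0.1, -0.3]
gripper_width: 0.5
```

View pics/s12z.png

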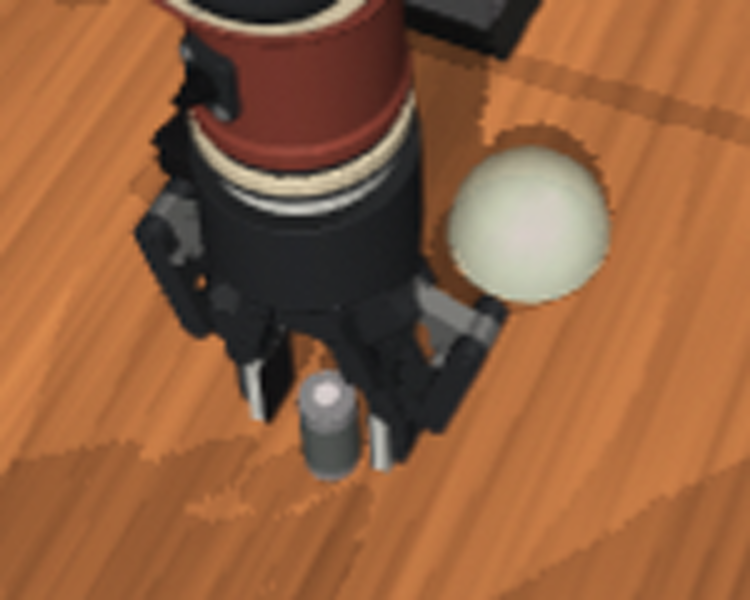

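The cell at (330,425) stands between the pads. I'll grip it and lift.

```bash
python3 -m pendant '[[0.15,0,0,0,0,0,0],[0.15,0,0,0,0,0,0],[0.15,0,0,0,0,0,0],[0.15,0,0,0,0,0,0],[0.15,0,0,0,0,0,0],[0.15,0,0,0,0,0,0]]' 40;python3 -m pendant '[[0.15,0,0,0.02,0,0,0],[0.15,0,0,0.04,0,0,0],[0.15,0,0,0.05,0,0,0],[0.15,0,0,0.02,0,0,0],[0.15,0,0,0,0,0,0],[0.15,0,0,0,0,0,0]]'
```

```text
time: 13.8
ee_pos: [0.4479, 0.3791, 0.0245]
eef_rot: [3.14, -0.002, 1.548]
wrist_force: [-0.3, -0.8, 6.1]
gripper_width: 0.241
time: 14.4
ee_pos: [0.4463, 0.3781, 0.1528]
eef_rot: [-3.141, -0.0, 1.548]
wrist_force: [-0.0, 0.3, -0.2]
gripper_width: 0.237
```

```bash
python3 -m pendant '[[0.15,0.0096,-0.0406,0,0,0,0],[0.15,0.0096,-0.0406,0,0,0,0],[0.15,0.0096,-0.0406,0,0,0,0],[0.15,0.0096,-0.0406,0,0,0,0],[0.15,0.0096,-0.0406,0,0,0,0],[0.15,0.0096,-0.0406,0,0,0,0],[0.15,0.0096,-0.0406,0,0,0,0],[0.15,0.0096,-0.0406,0,0,0,0]]';python3 -m pendant '[[0.15,0,0,-0.02,0,0,0],[0.15,0,0,-0.02,0,0,0],[0.15,0,0,0,0,0,0],[0.15,0,0,0,0,0,0],[0.15,0,0,0,0,0,0]]'; python3 - <<'E'
from cell import *
s=snap('side','s13.png')
def show(P): 
    u=proj(s,[P])[0]; print(np.round(P,4),((u-[250,130])*5+2.5).round(1))
x,y,z=ctrl.read_state()['ee_pos'];print(x,y,z)
for dz in (-.025,.018): show((x,y,z+dz))
cv2.imwrite('pics/s13z.png',cv2.resize(cv2.cvtColor(s['pixels'],cv2.COLOR_RGB2BGR)[130:250,250:400],None,fx=5,fy=5,interpolation=cv2.INTER_CUBIC))
E
```

```text
time: 15.2
ee_pos: [0.5224, 0.052, 0.151]
eef_rot: [-3.137, 0.0, 1.548]
wrist_force: [-0.5, 0.4, 0.4]
gripper_width: 0.237
time: 15.7
ee_pos: [0.5239, 0.0538, 0.1132]
eef_rot: [3.141, 0.0, 1.549]
wrist_force: [0.3, 0.2, -0.7]
gripper_width: 0.238
0.524076061398942 0.05380285831569861 0.11343255172474088
[0.5241 0.0538 0.0884] [235.8 413.4]
[0.5241 0.0538 0.1314] [235.  342.4]
```

View pics/s13z.png

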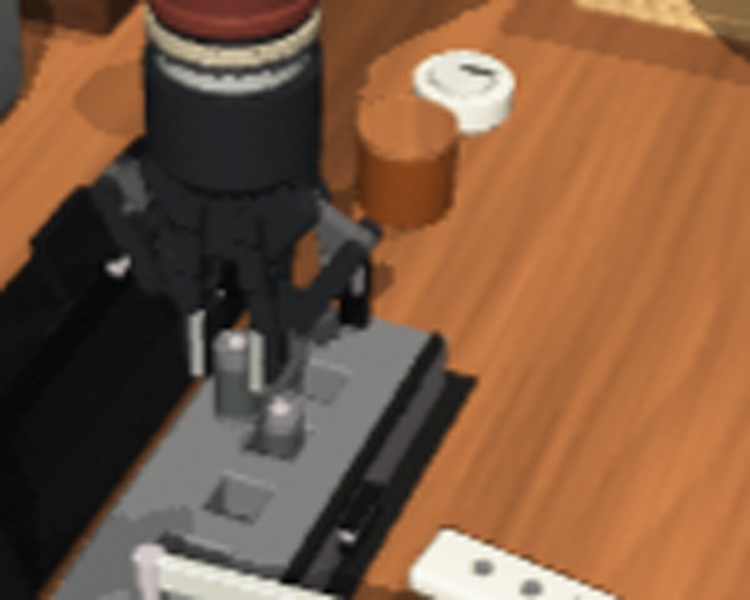

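```bash
python3 -m pendant '[[0.15,-0.001,-0.0005,-0.02,0,0,0],[0.15,0,0,-0.02,0,0,0],[0.15,0,0,0,0,0,0],[0.15,0,0,-0.012,0,0,0],[0.15,0,0,0,0,0,0],[0.15,0,0,0,0,0,0]]';python3 -m pendant '[[0.15,0,0,-0.005,0,0,0],[0.15,0,0,-0.005,0,0,0],[0.15,0,0,0,0,0,0],[0.15,0,0,0,0,0,0]]'; python3 -m pendant '[[0.15,0,0,-0.005,0,0,0],[0.15,0,0,-0.005,0,0,0],[0.15,0,0,0,0,0,0],[0.15,0,0,0,0,0,0]]'
```

```text
time: 16.35
ee_pos: [0.5231, 0.053, 0.0614]
eef_rot: [3.141, -0.0, 1.548]
wrist_force: [0.6, 0.1, -1.8]
gripper_width: 0.239
time: 16.75
ee_pos: [0.5226, 0.0529, 0.0508]
eef_rot: [-3.141, -0.0, 1.548]
wrist_force: [-0.3, 0.1, -0.8]
gripper_width: 0.241
time: 17.15
ee_pos: [0.5225, 0.0529, 0.0407]
eef_rot: [-3.141, 0.0, 1.548]
wrist_force: [-0.3, 0.8, -0.5]
gripper_width: 0.238
```

```bash
python3 -m pendant '[[0.15,0,0,-0.003,0,0,0],[0.15,0,0,-0.002,0,0,0],[0.15,0,0,0,0,0,0]]';python3 -m pendant '[[0.4,0,0,0,0,0,0],[0.4,0,0,0,0,0,0],[0.4,0,0,0,0,0,0],[0.4,0,0,0.02,0,0,0],[0.4,0,0,0.04,0,0,0],[0,0,0,0.04,0,0,0],[0,-0.02,0.03,0.03,0,0,0],[0,-0.03,0.03,0,0,0,0]]'; python3 -m pendant '[[0,-0.02,0.045,0,0,0,0],[0,-0.01,0.045,0,0,0,0],[0,0,0.045,0,0,0,0],[0,0,0.01,0,0,0,0],[0,0,0,0,0,0,0],[0,0,0,0,0,0,0]]'; python3 - <<'E'
from cell import *
s=snap('side','s14.png');t=snap('top','t14.png')
cv2.imwrite('pics/s14z.png',cv2.resize(cv2.cvtColor(s['pixels'],cv2.COLOR_RGB2BGR)[130:280,220:400],None,fx=4,fy=4,interpolation=cv2.INTER_CUBIC))
cv2.imwrite('pics/t14z.png',cv2.resize(cv2.cvtColor(t['pixels'],cv2.COLOR_RGB2BGR)[150:300,230:390],None,fx=4,fy=4,interpolation=cv2.INTER_CUBIC))
E
```

```text
time: 17.45
ee_pos: [0.5226, 0.053, 0.0357]
eef_rot: [-3.141, 0.0, 1.548]
wrist_force: [1.2, 0.4, 0.4]
gripper_width: 0.24
time: 18.25
ee_pos: [0.477, 0.113, 0.1702]
eef_rot: [3.13, -0.003, 1.544]
wrist_force: [0.5, 0.8, -1.5]
gripper_width: -0.003
time: 18.85
ee_pos: [0.4429, 0.2563, 0.1659]
eef_rot: [-3.142, 0.001, 1.546]
wrist_force: [0.9, -0.9, -0.1]
gripper_width: 0.004
```

View pics/s14z.png

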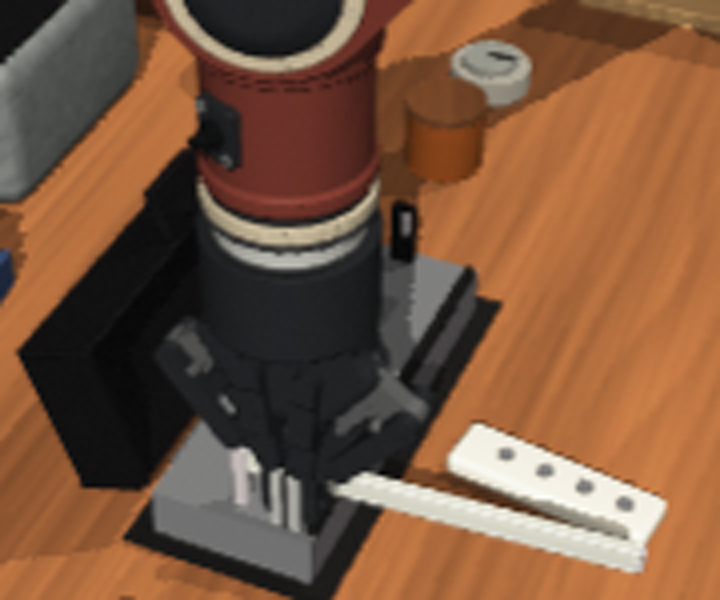

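View pics/t14z.png

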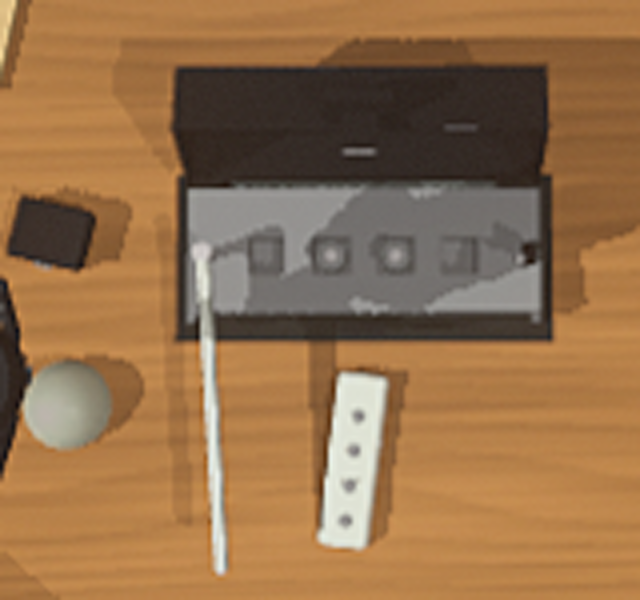

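```bash
python3 -m pendant '[[0,-0.005,0.04,0.02,0,0,0],[0,-0.01,0.05,0,0,0,0],[0,-0.01,0.05,0,0,0,0],[0,0,0,0,0,0,0]]'; python3 - <<'E'
from cell import *
s=snap('side','s15.png');t=snap('top','t15.png')
cv2.imwrite('pics/s15z.png',cv2.resize(cv2.cvtColor(s['pixels'],cv2.COLOR_RGB2BGR)[150:270,250:400],None,fx=5,fy=5,interpolation=cv2.INTER_CUBIC))
def show(P): 
    u=proj(s,[P])[0]; print(np.round(P,4),((u-[250,150])*5+2.5).round(1))
for P in [(.5225,.0055),(.523,.0534)]:
    for z in (.053,.055,.058): show(P+(z,))
E
```

```text
time: 19.35
ee_pos: [0.4148, 0.4038, 0.1853]
eef_rot: [-3.139, -0.005, 1.558]
wrist_force: [-1.1, 0.2, 0.1]
gripper_width: 0.003
[0.5225 0.0055 0.053 ] [278.1 308.7]
[0.5225 0.0055 0.055 ] [278.2 305.6]
[0.5225 0.0055 0.058 ] [278.2 301. ]
[0.523  0.0534 0.053 ] [238.9 369.2]
[0.523  0.0534 0.055 ] [238.8 366.1]
[0.523  0.0534 0.058 ] [238.8 361.5]
```

View pics/s15z.png

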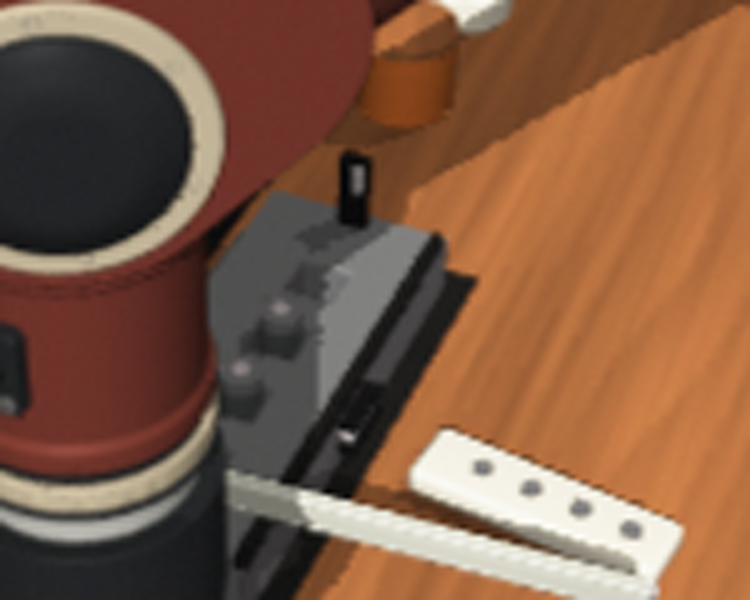

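Both nubs appear at (281,309) and (242,370), where tops at 53 mm would project, so both cells are on the bottom. Next I take the shut fingers to the outer side of the bar.

```bash
python3 -m pendant '[[0,0.002,-0.045,0,0,0,0],[0,0,-0.045,0,0,0,0],[0,0,-0.045,0,0,0,0],[0,0,-0.045,0,0,0,0],[0,0,-0.04,0,0,0,0],[0,0,0,0,0,0,0],[0,0,0,0,0,0,0],[0,0,0,0,0,0,0]]'
```

```text
time: 20.25
ee_pos: [0.4203, 0.1757, 0.1861]
eef_rot: [3.141, -0.0, 1.547]
wrist_force: [0.7, 0.2, -0.5]
gripper_width: 0.001
```

```bash
python3 -m pendant '[[0,0,0.006,-0.04,0,0,0],[0,0,0,-0.04,0,0,0],[0,0,0,0,0,0,0],[0,0,0,0,0,0,0]]'; python3 - <<'E'
from cell import *
t=vision.snapshot('top')
z=lambda u,v:(u/4+230-.375,v/4+150-.375)
for p in [(202,250),(212,400),(220,570)]: print(plane(t,z(*p),.078))
s=snap('side')
cv2.imwrite('pics/s16z.png',cv2.resize(cv2.cvtColor(s['pixels'],cv2.COLOR_RGB2BGR)[150:300,230:410],None,fx=4,fy=4,interpolation=cv2.INTER_CUBIC))
E
```

```text
time: 20.65
ee_pos: [0.4201, 0.1823, 0.106]
eef_rot: [-3.14, 0.001, 1.549]
wrist_force: [0.5, 0.0, 0.1]
gripper_width: 0.005
[0.52902338 0.14486484 0.078     ]
[0.42139145 0.13926678 0.078     ]
[0.30206738 0.13533002 0.078     ]
```

View pics/s16z.png

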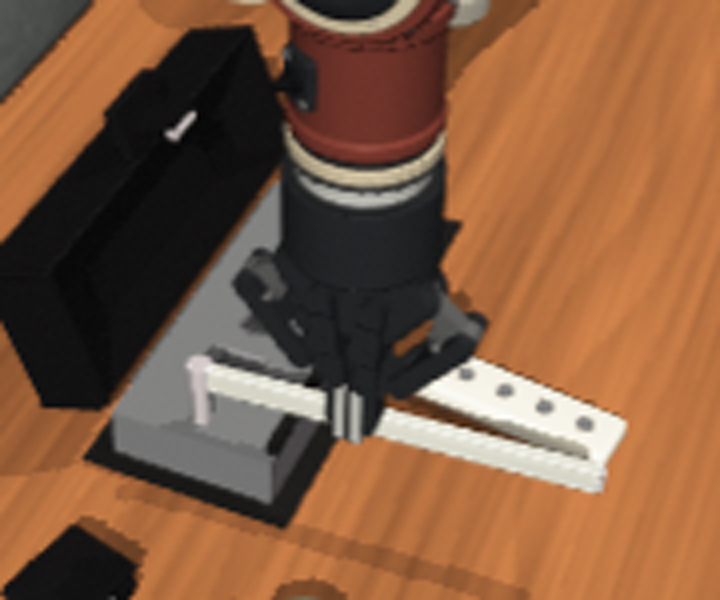

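```bash
python3 -m pendant '[[0,0,0,-0.02,0,0,0],[0,0,0,-0.02,0,0,0],[0,0,0,0,0,0,0],[0,0,0,0,0,0,0]]';python3 -m pendant '[[0,-0.004,-0.0256,0,0,0,0],[0,0.002,-0.0277,0,0,0,0],[0,0.006,-0.0213,0,0,0,0],[0,0.0067,-0.0219,0,0,0,0],[0,0.0107,-0.0215,0,0,0,0],[0,0,0,0,0,0,0],[0,0,0,0,0,0,0]]'; python3 - <<'E'
from cell import *
s=snap('side');t=snap('top','t17.png')
cv2.imwrite('pics/s17z.png',cv2.resize(cv2.cvtColor(s['pixels'],cv2.COLOR_RGB2BGR)[150:300,230:410],None,fx=4,fy=4,interpolation=cv2.INTER_CUBIC))
E
```

```text
time: 21.15
ee_pos: [0.421, 0.1824, 0.0673]
eef_rot: [3.14, -0.001, 1.548]
wrist_force: [1.0, 0.2, 0.5]
gripper_width: -0.002
time: 21.85
ee_pos: [0.4423, 0.0642, 0.0671]
eef_rot: [3.139, -0.001, 1.547]
wrist_force: [-0.3, -0.2, 0.4]
gripper_width: -0.002
```

View pics/s17z.png

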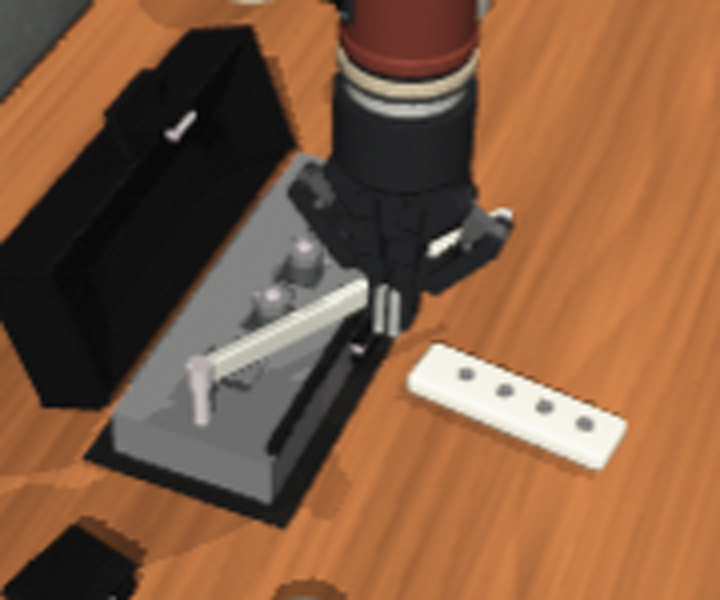

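The bar follows, with the fingers behind it at (390,310) in the zoom. I continue.

```bash
python3 -m pendant '[[0,0.0127,-0.0237,0,0,0,0],[0,0.0125,-0.0188,0,0,0,0],[0,0.015,-0.012,0,0,0,0],[0,0,0,0,0,0,0],[0,0,0,0,0,0,0]]'; python3 - <<'E'
from cell import *
s=snap('side');t=snap('top','t18.png')
cv2.imwrite('pics/s18z.png',cv2.resize(cv2.cvtColor(s['pixels'],cv2.COLOR_RGB2BGR)[150:300,230:410],None,fx=4,fy=4,interpolation=cv2.INTER_CUBIC))
E
```

```text
time: 22.45
ee_pos: [0.4809, 0.0109, 0.0658]
eef_rot: [-3.14, -0.001, 1.549]
wrist_force: [0.1, -0.6, -1.4]
gripper_width: -0.002
```

View pics/s18z.png

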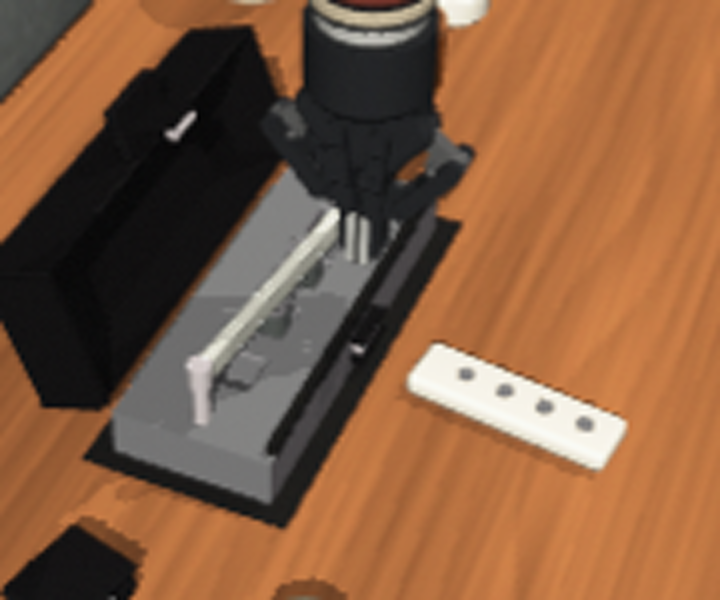

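```bash
python3 -m pendant '[[0,0.006,-0.003,0,0,0,0],[0,0.005,-0.003,0,0,0,0],[0,0.004,-0.001,0,0,0,0],[0,0,0,0,0,0,0],[0,0,0,0,0,0,0]]'; python3 -m pendant '[[0,0.004,0,0,0,0,0],[0,0,0,0,0,0,0]]'; python3 - <<'E'
from cell import *
s=snap('side');t=snap('top','t18.png')
cv2.imwrite('pics/s19z.png',cv2.resize(cv2.cvtColor(s['pixels'],cv2.COLOR_RGB2BGR)[150:270,250:370],None,fx=5,fy=5,interpolation=cv2.INTER_CUBIC))
E
```

```text
time: 23.05
ee_pos: [0.4968, 0.0025, 0.0659]
eef_rot: [-3.141, -0.0, 1.548]
wrist_force: [0.0, -0.8, -0.4]
gripper_width: -0.003
time: 23.25
ee_pos: [0.5003, 0.0025, 0.0658]
eef_rot: [-3.14, -0.0, 1.548]
wrist_force: [-0.8, 0.4, 0.0]
gripper_width: -0.003
```

View pics/s19z.png

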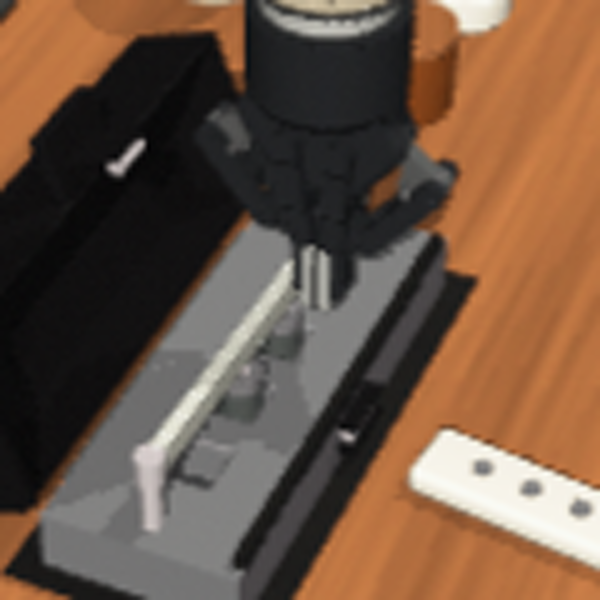

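```bash
python3 -m pendant '[[0,0.003,0,0,0,0,0],[0,0,0,0,0,0,0]]'; python3 -m pendant '[[0,0.002,0,0,0,0,0],[0,0,0,0,0,0,0]]';python3 -m pendant '[[0,0.002,0,0,0,0,0],[0,0,0,0,0,0,0]]'
```

```text
time: 23.55
ee_pos: [0.5008, 0.0025, 0.0656]
eef_rot: [-3.135, -0.001, 1.547]
wrist_force: [-4.1, -0.1, 2.7]
gripper_width: -0.003
time: 23.75
ee_pos: [0.5009, 0.0026, 0.0654]
eef_rot: [-3.131, -0.001, 1.547]
wrist_force: [-7.9, -0.0, 4.6]
gripper_width: -0.001
time: 23.95
ee_pos: [0.501, 0.0026, 0.0652]
eef_rot: [-3.127, -0.002, 1.547]
wrist_force: [-10.0, -0.7, 6.6]
gripper_width: -0.003
```

```bash
python3 - <<'E'
from cell import *
s=snap('side');t=snap('top')
cv2.imwrite('pics/s20z.png',cv2.resize(cv2.cvtColor(s['pixels'],cv2.COLOR_RGB2BGR)[160:250,270:370],None,fx=6,fy=6,interpolation=cv2.INTER_CUBIC))
cv2.imwrite('pics/t20z.png',cv2.resize(cv2.cvtColor(t['pixels'],cv2.COLOR_RGB2BGR)[180:250,260:385],None,fx=6,fy=6,interpolation=cv2.INTER_CUBIC))
E
```

```text
(no output)
```

View pics/s20z.png

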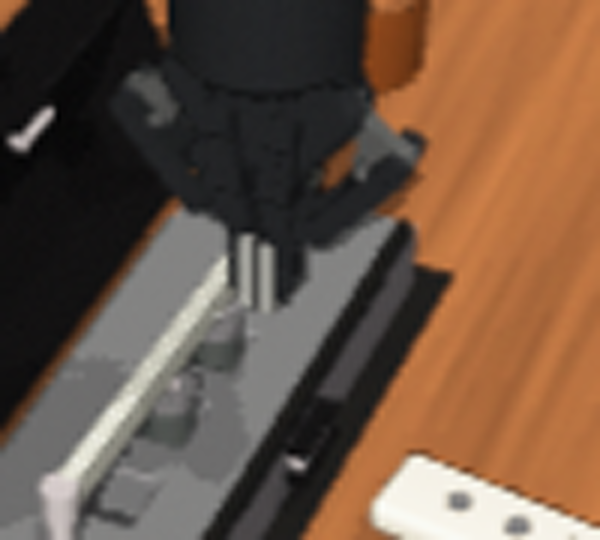

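View pics/t20z.png

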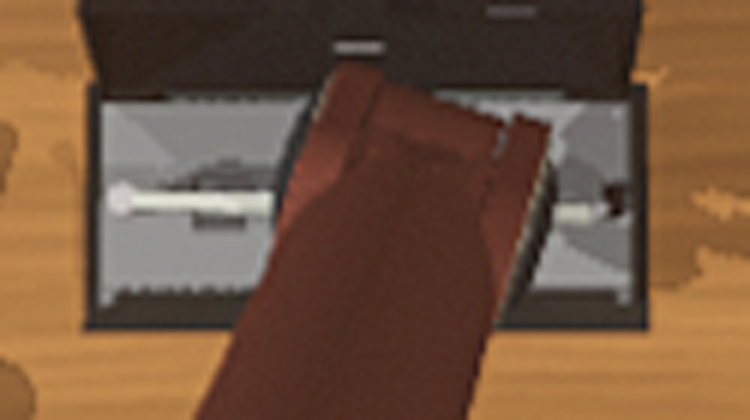

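```bash
python3 -m pendant '[[0,-0.015,0,0,0,0,0],[0,-0.005,-0.03,0,0,0,0],[0,0,-0.022,0,0,0,0],[0,0,0,0,0,0,0],[0,0,0,0,0,0,0]]'; python3 - <<'E'
from cell import *
s=snap('side');t=snap('top')
cv2.imwrite('pics/s21z.png',cv2.resize(cv2.cvtColor(s['pixels'],cv2.COLOR_RGB2BGR)[150:270,250:370],None,fx=5,fy=5,interpolation=cv2.INTER_CUBIC))
E
```

```text
time: 24.55
ee_pos: [0.4884, -0.0496, 0.0661]
eef_rot: [3.14, -0.0, 1.547]
wrist_force: [-0.0, 0.1, 0.0]
gripper_width: 0.0
```

View pics/s21z.png

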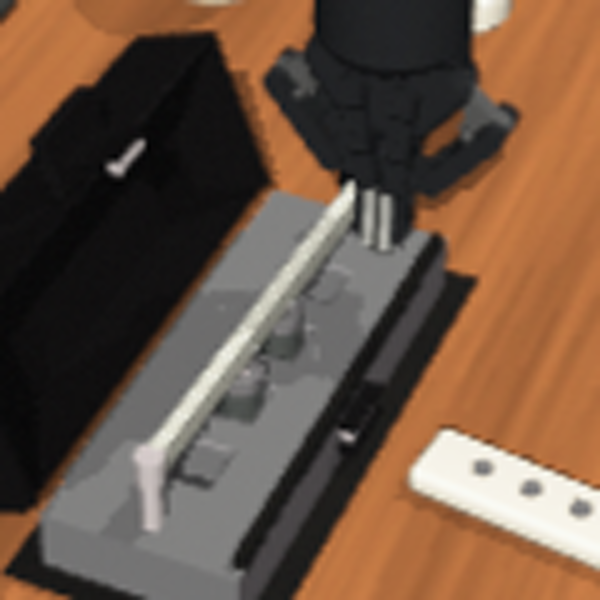

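```bash
python3 -m pendant '[[0,0.006,0,0,0,0,0],[0,0.003,0,0,0,0,0],[0,0,0,0,0,0,0]]'; python3 -m pendant '[[0,0.003,0,0,0,0,0],[0,0,0,0,0,0,0]]';python3 -m pendant '[[0,0.003,0,0,0,0,0],[0,0,0,0,0,0,0]]';python3 -m pendant '[[0,0.002,0,0,0,0,0],[0,0,0,0,0,0,0]]'
```

```text
time: 24.95
ee_pos: [0.497, -0.0487, 0.0658]
eef_rot: [-3.141, -0.0, 1.549]
wrist_force: [0.3, -0.6, -0.1]
gripper_width: -0.002
time: 25.15
ee_pos: [0.4976, -0.0488, 0.0656]
eef_rot: [-3.137, -0.001, 1.548]
wrist_force: [-4.8, 0.7, 2.2]
gripper_width: 0.002
time: 25.35
ee_pos: [0.4986, -0.0488, 0.0654]
eef_rot: [-3.133, -0.002, 1.548]
wrist_force: [-7.6, 2.2, 4.4]
gripper_width: 0.002
time: 25.55
ee_pos: [0.5025, -0.0491, 0.0656]
eef_rot: [-3.137, -0.001, 1.548]
wrist_force: [-2.3, 0.8, 0.2]
gripper_width: -0.004
```

It gave way: the force fell from 7.6 N to 2.3 N. I push a little further to be sure.

```bash
python3 -m pendant '[[0,0.002,0,0,0,0,0],[0,0.001,0,0,0,0,0],[0,0,0,0,0,0,0]]'; python3 -m pendant '[[0,0.001,0,0,0,0,0],[0,0,0,0,0,0,0]]';python3 -m pendant '[[0,-0.02,0,0,0,0,0],[0,-0.02,0,0,0,0,0],[0,0,0,0.05,0,0,0],[0,0,0,0.05,0,0,0],[0,-0.04,-0.05,0.04,0,0,0],[0,-0.01,-0.05,0.03,0,0,0],[0,0,0,0,0,0,0]]'; python3 - <<'E'
from cell import *
s=snap('side');t=snap('top')
cv2.imwrite('pics/s22z.png',cv2.resize(cv2.cvtColor(s['pixels'],cv2.COLOR_RGB2BGR)[150:270,230:370],None,fx=5,fy=5,interpolation=cv2.INTER_CUBIC))
cv2.imwrite('pics/t22z.png',cv2.resize(cv2.cvtColor(t['pixels'],cv2.COLOR_RGB2BGR)[160:250,260:385],None,fx=6,fy=6,interpolation=cv2.INTER_CUBIC))
E
```

```text
time: 25.85
ee_pos: [0.505, -0.0494, 0.0655]
eef_rot: [-3.135, -0.001, 1.548]
wrist_force: [-7.4, 0.9, 3.7]
gripper_width: -0.0
time: 26.05
ee_pos: [0.5051, -0.0494, 0.0655]
eef_rot: [-3.134, -0.001, 1.547]
wrist_force: [-8.6, -0.5, 5.8]
gripper_width: -0.003
time: 26.75
ee_pos: [0.4361, -0.1328, 0.2225]
eef_rot: [3.128, 0.007, 1.537]
wrist_force: [0.3, 0.5, -0.1]
gripper_width: 0.002
```

View pics/s22z.png

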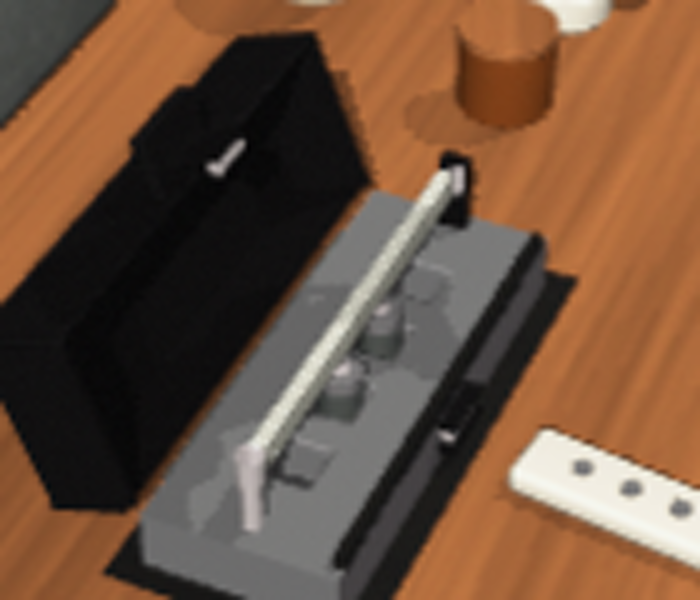

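View pics/t22z.png

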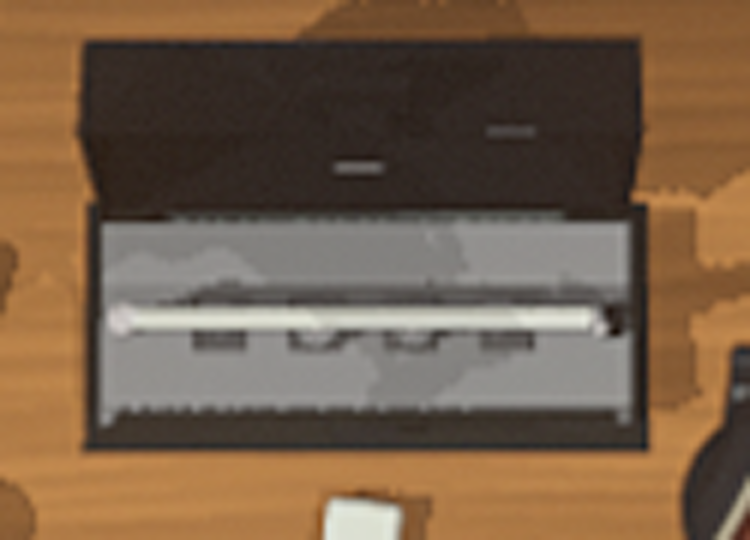

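```bash
python3 - <<'E'
from cell import *
t=vision.snapshot('top')
z=lambda u,v:(u/6+260-.417,v/6+160-.417)
for ph in (1.7,1.75,1.8,1.85,1.9,1.95):
    c,s_=np.cos(ph),np.sin(ph)
    C=(.573-(.1*c-.05*s_),.03,.034+.1*s_+.05*c); R=(.573-.1*c,.03,.034+.1*s_)
    f=lambda P:((proj(t,[P])[0]-[260,160])*6+2.5)[1].round(1)
    print(ph,np.round(C,3),f(C),np.round(R,3),f(R))
print('observed 40,133')
print(plane(t,z(360,210),.034),ctrl.read_state()['ee_pos'])
E
```

```text
1.7 [0.635 0.03  0.127] 73.9 [0.586 0.03  0.133] 178.2
1.75 [0.64  0.03  0.123] 65.4 [0.591 0.03  0.132] 167.7
1.8 [0.644 0.03  0.12 ] 57.3 [0.596 0.03  0.131] 157.5
1.85 [0.649 0.03  0.116] 49.7 [0.601 0.03  0.13 ] 147.4
1.9 [0.653 0.03  0.112] 42.7 [0.605 0.03  0.129] 137.6
1.95 [0.656 0.03  0.108] 36.2 [0.61  0.03  0.127] 128.1
observed 40,133
[0.58145754 0.03071259 0.034     ] [ 0.43503911 -0.12490008  0.21811678]
```

```bash
python3 - <<'E'
from cell import *
t=vision.snapshot('top');s=snap('side')
for u in [(350,122),(418,122)]: print(plane(t,u,0),plane(t,u,.1))
# top front corners: top view (354,109) left-front top edge? ; side (197,150)
print(tri(t,(355,108),s,(217,150)))
print('books',plane(t,(329,134),.06),plane(t,(250,140),.06))
cv2.imwrite('pics/t23z.png',cv2.resize(cv2.cvtColor(t['pixels'],cv2.COLOR_RGB2BGR)[60:250,230:430],None,fx=3.1,fy=3.1,interpolation=cv2.INTER_CUBIC))
E
```

```text
[ 0.81167957 -0.06968614  0.        ] [ 0.78271977 -0.06392622  0.1       ]
[ 0.80490881 -0.28212974  0.        ] [ 0.77650189 -0.25902252  0.1       ]
(array([ 0.81976707, -0.08017933,  0.10525625]), np.float64(0.004461509619909584))
books [ 0.7596691  -0.00251424  0.06      ] [0.74818818 0.2337539  0.06      ]
```

View pics/t23z.png

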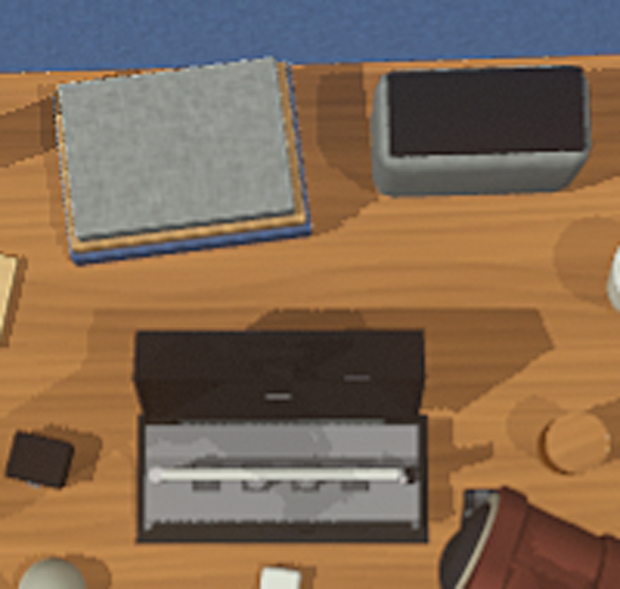

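```bash
python3 -m pendant '[[0,0.02,0,0.04,0,0,0],[0,0.035,0.0222,0.01,0,0,0],[0,0.035,0.0222,0,0,0,0],[0,0.035,0.0222,0,0,0,0],[0,0.035,0.0222,0,0,0,0],[0,0.035,0.0222,0,0,0,0],[0,0.035,0.0222,0,0,0,0],[0,0.03,0.0222,0,0,0,0]]'; python3 -m pendant '[[0,0,0,0,0,0,0],[0,0,0,0,0,0,0],[0,0,0,0,0,0,0]]'
```

```text
time: 27.8
ee_pos: [0.6952, 0.0338, 0.2657]
eef_rot: [-3.14, -0.001, 1.551]
wrist_force: [0.8, -0.4, 0.1]
gripper_width: -0.002
time: 28.1
ee_pos: [0.693, 0.0299, 0.2671]
eef_rot: [-3.14, 0.001, 1.547]
wrist_force: [-0.8, 0.5, -0.2]
gripper_width: -0.002
```

```bash
python3 -m pendant '[[0,0,0,-0.04,0,0,0],[0,0,0,-0.04,0,0,0],[0,0,0,-0.04,0,0,0],[0,0,0,-0.03,0,0,0],[0,0,0,-0.019,0,0,0],[0,0,0,0,0,0,0],[0,0,0,0,0,0,0]]'; python3 - <<'E'
from cell import *
s=snap('side')
cv2.imwrite('pics/s24z.png',cv2.resize(cv2.cvtColor(s['pixels'],cv2.COLOR_RGB2BGR)[90:290,200:400],None,fx=3,fy=3,interpolation=cv2.INTER_CUBIC))
E
```

```text
time: 28.8
ee_pos: [0.6938, 0.0296, 0.0998]
eef_rot: [3.141, 0.0, 1.547]
wrist_force: [0.6, 0.2, 0.4]
gripper_width: 0.001
```

View pics/s24z.png

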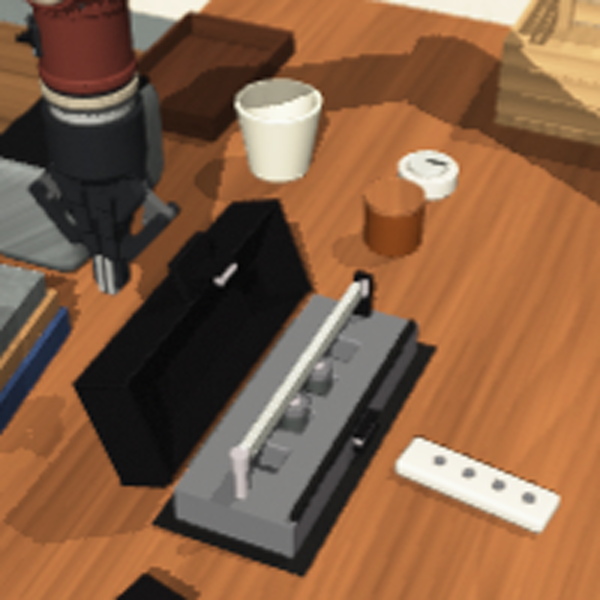

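```bash
python3 -m pendant '[[0,-0.02,0,0.002,0,0,0],[0,-0.015,0,0.006,0,0,0],[0,-0.014,0,0.01,0,0,0],[0,-0.015,0,0.009,0,0,0],[0,-0.015,0,0.004,0,0,0],[0,0,0,0,0,0,0]]'; python3 - <<'E'
from cell import *
s=snap('side')
cv2.imwrite('pics/s25z.png',cv2.resize(cv2.cvtColor(s['pixels'],cv2.COLOR_RGB2BGR)[90:290,200:400],None,fx=3,fy=3,interpolation=cv2.INTER_CUBIC))
E
```

```text
time: 29.45
ee_pos: [0.6166, 0.0304, 0.134]
eef_rot: [3.134, -0.001, 1.548]
wrist_force: [0.8, 0.5, 1.3]
gripper_width: -0.005
```

View pics/s25z.png

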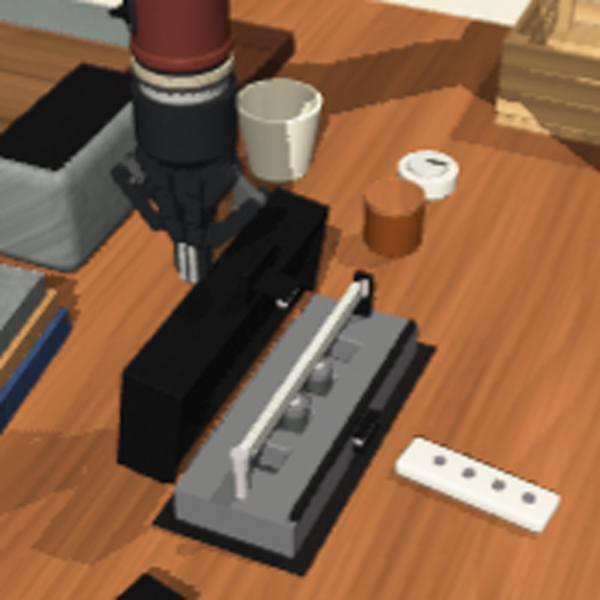

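```bash
python3 -m pendant '[[0,-0.015,0,0.001,0,0,0],[0,-0.01,0,0.001,0,0,0],[0,-0.01,0,0,0,0,0],[0,-0.01,0,-0.002,0,0,0],[0,-0.01,0,-0.003,0,0,0],[0,0,0,0,0,0,0]]'; python3 - <<'E'
from cell import *
s=snap('side')
cv2.imwrite('pics/s26z.png',cv2.resize(cv2.cvtColor(s['pixels'],cv2.COLOR_RGB2BGR)[90:290,200:400],None,fx=3,fy=3,interpolation=cv2.INTER_CUBIC))
E
```

```text
time: 30.1
ee_pos: [0.5688, 0.0312, 0.1377]
eef_rot: [3.119, -0.005, 1.548]
wrist_force: [-2.9, 3.6, 43.9]
gripper_width: 0.0
```

View pics/s26z.png

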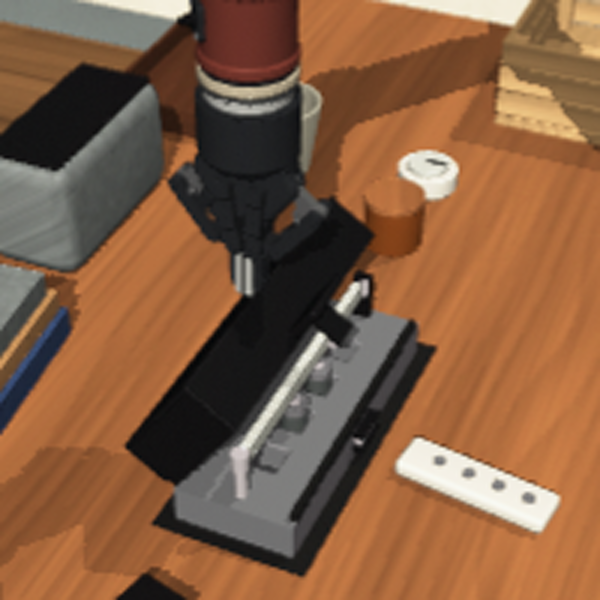

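```bash
python3 -m pendant '[[0,0.004,0,0.01,0,0,0],[0,0,0,0,0,0,0]]'; python3 - <<'E'
from cell import *
s=snap('side');t=snap('top')
cv2.imwrite('pics/s27z.png',cv2.resize(cv2.cvtColor(s['pixels'],cv2.COLOR_RGB2BGR)[140:270,230:360],None,fx=4.6,fy=4.6,interpolation=cv2.INTER_CUBIC))
E
```

```text
time: 30.35
ee_pos: [0.5662, 0.0303, 0.1393]
eef_rot: [3.136, -0.0, 1.548]
wrist_force: [1.0, -0.5, 3.2]
gripper_width: -0.001
```

View pics/s27z.png

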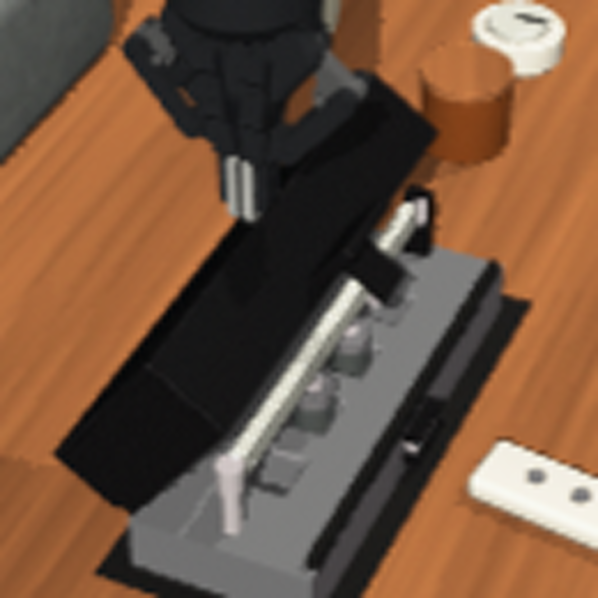

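```bash
cat > lid.py <<'E'
from cell import *
def lid(s,hx=.575,yy=.162):
    for ph in np.arange(0,1.5,.1):
        c,n=np.cos(ph),np.sin(ph); f=lambda a,b:proj(s,[(hx-(a*c-b*n),yy,.034+a*n+b*c)])[0]
        print(round(ph,2),f(.1,.05).round(1),f(.1,0).round(1),'C',np.round((hx-(.1*c-.05*n),.034+.1*n+.05*c),3))
E
python3 - <<'E'
from lid import *
s=vision.snapshot('side');lid(s)
print('obs',np.array((150,365))/4.6+[230,140],np.array((222,430))/4.6+[230,140])
E
```

```text
0.0 [297.7 250.3] [297.9 266. ] C [0.475 0.084]
0.1 [295.3 246.4] [297.7 262.9] C [0.48  0.094]
0.2 [292.5 242.5] [297.  259.6] C [0.487 0.103]
0.3 [289.3 238.7] [295.9 256.3] C [0.494 0.111]
0.4 [285.7 235.1] [294.4 252.8] C [0.502 0.119]
0.5 [281.8 231.6] [292.5 249.4] C [0.511 0.126]
0.6 [277.6 228.4] [290.2 245.9] C [0.521 0.132]
0.7 [273.2 225.4] [287.6 242.5] C [0.531 0.137]
0.8 [268.6 222.8] [284.6 239.2] C [0.541 0.141]
0.9 [263.9 220.4] [281.3 236. ] C [0.552 0.143]
1.0 [259.2 218.4] [277.7 233. ] C [0.563 0.145]
1.1 [254.5 216.9] [273.9 230.2] C [0.574 0.146]
1.2 [249.8 215.7] [270.  227.7] C [0.585 0.145]
1.3 [245.2 214.9] [265.9 225.4] C [0.596 0.144]
1.4 [240.9 214.5] [261.7 223.5] C [0.607 0.141]
obs [262.60869565 219.34782609] [278.26086957 233.47826087]
```

```bash
python3 -m pendant '[[0,0.01,0,0.02,0,0,0],[0,0.035,0,0,0,0,0],[0,0,0,-0.02,0,0,0],[0,0,0,-0.02,0,0,0],[0,0,0,0,0,0,0]]'; python3 -m pendant '[[0,-0.012,0,0,0,0,0],[0,-0.01,0,0,0,0,0],[0,-0.01,0,0,0,0,0],[0,0,0,0,0,0,0]]'
```

```text
time: 31.0
ee_pos: [0.6049, 0.0306, 0.1119]
eef_rot: [-3.13, 0.001, 1.548]
wrist_force: [-0.8, -0.2, -0.2]
gripper_width: 0.002
time: 31.4
ee_pos: [0.5753, 0.0305, 0.1171]
eef_rot: [-3.14, -0.0, 1.548]
wrist_force: [-0.1, -0.5, 0.3]
gripper_width: -0.0
```

```bash
python3 -m pendant '[[0,-0.01,0,0.001,0,0,0],[0,-0.01,0,0,0,0,0],[0,0,0,0,0,0,0]]'; python3 - <<'E'
from cell import *
s=snap('side')
cv2.imwrite('pics/s28z.png',cv2.resize(cv2.cvtColor(s['pixels'],cv2.COLOR_RGB2BGR)[140:270,230:360],None,fx=4.6,fy=4.6,interpolation=cv2.INTER_CUBIC))
E
```

```text
time: 31.7
ee_pos: [0.5549, 0.0306, 0.1179]
eef_rot: [-3.139, -0.0, 1.548]
wrist_force: [0.2, -0.6, -0.4]
gripper_width: 0.003
```

View pics/s28z.png

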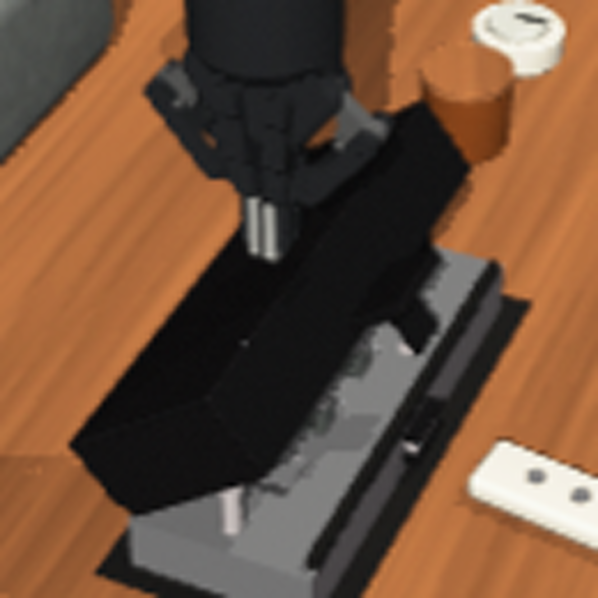

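```bash
python3 -m pendant '[[0,-0.01,0,-0.003,0,0,0],[0,-0.01,0,-0.003,0,0,0],[0,0,0,0,0,0,0]]'; python3 -m pendant '[[0,-0.01,0,-0.004,0,0,0],[0,-0.01,0,-0.004,0,0,0],[0,0,0,0,0,0,0]]'; python3 - <<'E'
from cell import *
s=snap('side')
cv2.imwrite('pics/s29z.png',cv2.resize(cv2.cvtColor(s['pixels'],cv2.COLOR_RGB2BGR)[140:270,230:360],None,fx=4.6,fy=4.6,interpolation=cv2.INTER_CUBIC))
E
```

```text
time: 32.05
ee_pos: [0.535, 0.0306, 0.1113]
eef_rot: [-3.138, -0.0, 1.548]
wrist_force: [0.5, -0.4, -0.8]
gripper_width: -0.002
time: 32.35
ee_pos: [0.5154, 0.0306, 0.1033]
eef_rot: [-3.139, -0.0, 1.548]
wrist_force: [-0.5, -0.3, -0.0]
gripper_width: -0.002
```

View pics/s29z.png

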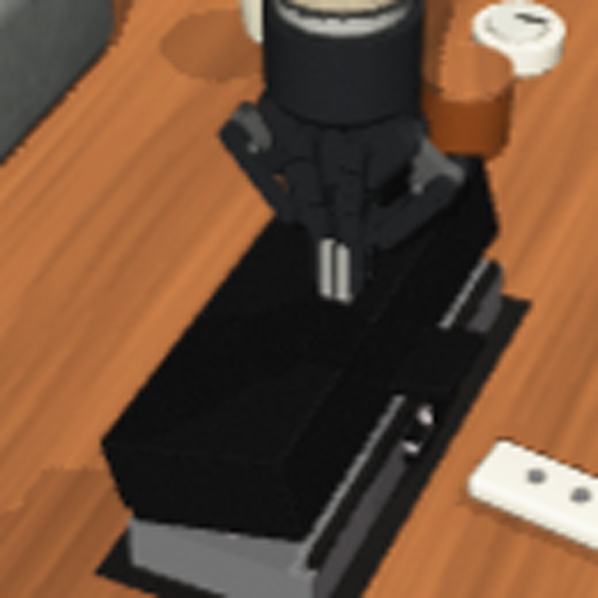

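```bash
python3 -m pendant '[[0,-0.005,0,0.008,0,0,0],[0,-0.02,0,0,0,0,0],[0,0,0,-0.008,0,0,0],[0,0,0,-0.004,0,0,0],[0,0,0,-0.003,0,0,0],[0,0,0,0,0,0,0]]'; python3 -m pendant '[[0,0,0,-0.003,0,0,0],[0,0,0,0,0,0,0]]'; python3 -m pendant '[[0,0,0,-0.003,0,0,0],[0,0,0,0,0,0,0]]'
```

```text
time: 33.0
ee_pos: [0.4925, 0.0305, 0.0963]
eef_rot: [3.142, 0.0, 1.548]
wrist_force: [0.0, -0.2, 0.7]
gripper_width: 0.003
time: 33.2
ee_pos: [0.4922, 0.0305, 0.0935]
eef_rot: [3.141, 0.0, 1.548]
wrist_force: [-0.6, -0.4, -0.1]
gripper_width: -0.004
time: 33.4
ee_pos: [0.4914, 0.0305, 0.0918]
eef_rot: [-3.141, -0.001, 1.548]
wrist_force: [-1.6, -0.1, 8.7]
gripper_width: -0.0
```

```bash
python3 -m pendant '[[0,0,0,-0.002,0,0,0],[0,0,0,0,0,0,0]]'; python3 -m pendant '[[0,0,0,-0.002,0,0,0],[0,0,0,0,0,0,0]]'; python3 -m pendant '[[0,0,0,-0.002,0,0,0],[0,0,0,0,0,0,0]]'
```

```text
time: 33.6
ee_pos: [0.4905, 0.0306, 0.0902]
eef_rot: [-3.139, -0.001, 1.548]
wrist_force: [-4.8, 0.1, 14.7]
gripper_width: -0.003
time: 33.8
ee_pos: [0.4889, 0.0306, 0.0875]
eef_rot: [-3.136, -0.001, 1.548]
wrist_force: [-6.2, -0.4, 11.4]
gripper_width: -0.003
time: 34.0
ee_pos: [0.4906, 0.0305, 0.0848]
eef_rot: [-3.14, -0.0, 1.548]
wrist_force: [0.9, 0.2, 0.4]
gripper_width: 0.0
```

```bash
python3 -m pendant '[[0,0,0,-0.002,0,0,0],[0,0,0,0,0,0,0]]'; python3 -m pendant '[[0,0,0,-0.002,0,0,0],[0,0,0,0,0,0,0]]'
```

```text
time: 34.2
ee_pos: [0.4911, 0.0305, 0.084]
eef_rot: [-3.14, -0.001, 1.548]
wrist_force: [-4.6, -0.2, 14.5]
gripper_width: 0.004
time: 34.4
ee_pos: [0.4911, 0.0305, 0.0838]
eef_rot: [-3.141, -0.002, 1.547]
wrist_force: [-8.0, 1.2, 29.6]
gripper_width: 0.002
```

At the stop: 84 mm with a stiff 15–30 N. I release, back off and look.

```bash
python3 -m pendant '[[0,0,0,0.03,0,0,0],[0,0,0,0.05,0,0,0],[0,-0.03,-0.05,0.05,0,0,0],[0,-0.03,-0.05,0.03,0,0,0],[0,0,-0.05,0,0,0,0],[0,0,-0.05,0,0,0,0],[0,0,-0.03,0,0,0,0],[0,0,0,0,0,0,0]]'; python3 - <<'E'
from lid import *
s=snap('side','s30.png');t=snap('top','t30.png')
cv2.imwrite('pics/s30z.png',cv2.resize(cv2.cvtColor(s['pixels'],cv2.COLOR_RGB2BGR)[140:290,230:380],None,fx=4,fy=4,interpolation=cv2.INTER_CUBIC))
for ph in (0,.05): 
    c,n=np.cos(ph),np.sin(ph);f=lambda a,b,y:((proj(s,[(.574-(a*c-b*n),y,.034+a*n+b*c)])[0]-[230,140])*4+1.5).round(1)
    print(ph,f(.1,.05,.162),f(.1,0,.162),f(.1,.05,-.102))
E
```

```text
time: 35.2
ee_pos: [0.4492, -0.1763, 0.2169]
eef_rot: [3.139, 0.005, 1.538]
wrist_force: [-0.1, 0.8, 0.6]
gripper_width: 0.004
0 [274.2 443.1] [274.8 506.1] [436.4 167.3]
0.05 [269.6 435.3] [274.5 499.9] [432.9 160.2]
```

View pics/s30z.png

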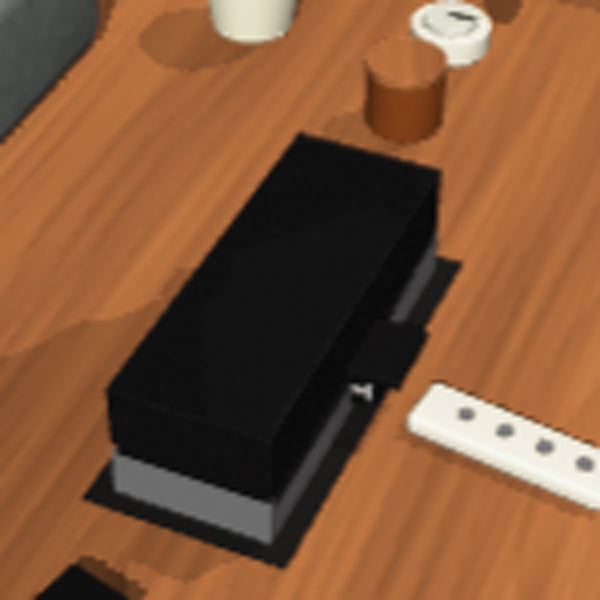

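View pics/t30.png

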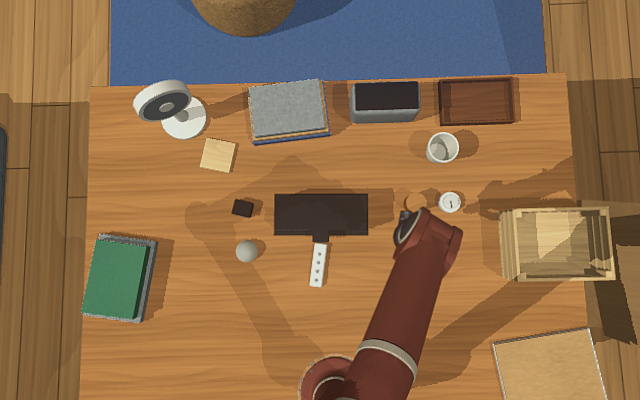

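```bash
python3 -m pendant '[[0,0,0,0,0,0,0],[0,0,0,0,0,0,0],[0,0,0,0,0,0,0],[0,0,0,0,0,0,0],[0,0,0,0,0,0,0]]'; python3 - <<'E'
from h import *
a=cv2.cvtColor(vision.snapshot('side')['pixels'],cv2.COLOR_RGB2GRAY).astype(int);b=cv2.imread('pics/s30.png',0).astype(int)
print(np.abs(a-b)[200:300,240:300].max())
print(ctrl.job_done())
E
```

```text
time: 35.8
ee_pos: [0.4495, -0.1697, 0.2162]
eef_rot: [3.142, -0.0, 1.549]
wrist_force: [0.2, -0.6, -0.4]
gripper_width: -0.002
22
the job is handed in; nothing more can be done
None
```

The job is done and handed in at 35.8 s. The two cells that were there are seated, the keeper is in its detent, and the lid was shut last and is latched.

- **Cells:** They stand in wells 2 and 3. In the side view, taken before the keeper was shut, both nubs appeared where a top 53 mm above the board should be, so both are on the bottom.
- **Keeper:** My first push, nearer the hinge, stalled at 10 N just short of the detent. A second push nearer the tip snapped it over: the force fell from 7.6 to 2.3 N, and it then met its stop. The pictures showed the nose at the detent post.
- **Lid:** It went past the catch at about 15 N and down to the stop, with the press point at 84 mm. About a second after I let go, its edges in the side view still matched the shut position.
- **Bystanders:** None looked moved in the last pictures. I judged this by eye and did not measure them.

**Checks that did not come out clean:**
- While I was swinging the lid over, the shut fingertips briefly pressed on its corner with about 44 N. That was at the fingers, not the gripper's body, and well under the 120 N wrist limit. I backed off and pushed lower on the lid instead.
- A last comparison of the lid area in two pictures 0.6 s apart showed a difference of up to 22 grey levels. The arm was still settling, so I put it down to its shadow, but I did not look into it.
- The shut lid hides the keeper and cells, so I could not check them after closing it.

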